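# Load the icing warmer, pull its hot hood shut with the hook pole and set its air inlet

### The arm

A 7-joint arm with a two-finger parallel gripper is mounted at the origin on a cart in front of the work surface, level with it; the furniture and walls round the work are solid. World frame = base frame: x ahead of the robot, y to its left, z up, the work surface at z = 0. Lengths are in m, angles in rad, forces in N, time in s.
With the tool pointing down it reaches from about 0.425 to 0.925 m from the base axis. Payload 6.8 kg.
Tool frame: the origin (TCP) lies on the mounting face of the last link; the fingertips stand 182 mm ahead of it and the grasp point (between the pads) lies 163 mm ahead of it; z points along the fingers, y is the line along which they close (so a half turn about z gives the same grasp; the last joint's range is limited). The gripper opens to 88 mm and grips with 3 to 60 N. Pads are 20 mm wide; open, the fingers measure 115 mm over their backs; the gripper's body (75 mm by 178 mm) begins 61 mm behind the grasp point.
Start: joints at [-1.411, 0.477, 0.022, 1.555, -0.011, 1.109, -0.083], TCP at [0.179, 0.651, 0.405] pointing down, gripper open.
Joint ranges: [-2.96, 2.96], [-0.34, 2.1], [-1.41, 1.46], [0.24, 2.44], [-1.37, 4.51], [0.17, 1.92], [-2.96, 2.96]. Speed limits (rad/s): [2.39, 2.39, 3.14, 3.14, 3.14, 3.14, 3.14].

### API

Orientations are given as a 3x3 rotation matrix whose columns are the frame's x, y, z axes.
In Python, from rig import bot, vision, job gives the robot as it stands. The module is installed in compiled form; this text tells all that it offers.
- The arm moves only by the shell command python3 -m inch 'ROWS' [OPENING]. ROWS is JSON, one flat list of numbers, 6 for each row, row after row: the shift along the tool's x, y, z in m, then the turn, a rotation vector about the tool's x, y, z in rad. In form: [tx, ty, tz, wx, wy, wz, tx, ty, tz, wx, wy, wz, ...]. A call has exactly 10 rows; each row is the pose to reach, as a shift and turn from the pose commanded when the call began, along the tool's axes at that moment; what a row does not reach only later rows make up. A row lasts 1/12 s, in which the tool goes at most 41.7 mm and 7.16 degrees, less where a joint would pass 70% of its speed; a pose out of reach is approached as far as the arm can. A call with a gripper value outside its range is refused whole. OPENING is the finger opening in m, from 0 to 0.0878, set as the call begins (- or left out, the last holds). The fingers move at their own pace and stop on an object; the grip force is fixed at half the most. Time passes only in rows, so rows that repeat a pose let the fingers close, or fill a call up. It gives the time, the measured TCP pose, the force, the opening and the grip force at its end, in the units of the state.
- bot.read_state(): the state, without advancing time (a new reading comes with each control period).
- vision.capture(name): name is "side" or "top"; returns a dict with "image" (480x640x3 uint8, red, green, blue), "range_z" (480x640 float32, m along the optical axis (not along the pixel's ray), 0 where there is no reading), "fov_y" (degrees; the focal length in pixels is half the picture's height over the tangent of half this angle, whatever the lens; pixels are square), "cx", "cy" (the principal point, pixels), "k1" (the pictures are not rectified: a ray, as slopes to the right and down, at radius r is drawn at 1 + k1 r^2 times it, then the intrinsics apply), "R" (3x3) and "t" (3): a world point X has camera coordinates R X + t. Camera axes: x right, y down, z forward; pixel columns grow to the right and rows downward; lengths in m; the calibration is good to about 2 mm. A picture is of the moment at which its call begins.
- job.hand_in(): hands the job in; it is judged then, once.
The state is a dict: "time": time; "qpos": joint angles; "joint_velocities": joint speeds; "joint_efforts": joint torques, N m; "tcp_pos": TCP position; "tcp_rot": TCP orientation; "wrist_force": force on the tool from outside, world axes, zero at the start; "ft_torque": the same for the moment, N m; "opening": finger opening in m; "grip_force": force on a finger pad.
Only numpy, scipy, OpenCV 4.12 (cv2) and the standard library are available. Lean on these libraries where they do the work, as an engineer would, in place of code of your own. Each camera call takes 0.05 s, during which the arm holds its last target. There are 200 camera calls.

### The job

Get the icing warmer going: stand every icing pot on the worktop upright inside the warmer's box, then hook the pole's red hook into the ring eye of the raised hood and swing the hood down until you feel it seat fully shut, and lay the pole back flat with its wooden grip on the blue mat. The hood is hot, so move it only with the pole and never touch it with the gripper or arm. Also lean the air inlet flap out to 40 degrees (the red bar on its scale), let go and see that it holds there; leave the scissors, ribbon spool and marker pen alone.

Things in the scene. Friction and masses are not known exactly. Their poses are not given: they have to be found in the camera images.
- warmer: icing warmer, fixed to the worktop: a white open-topped box, outside 170 (x) x 380 (y) x 88 mm high, walls 10 mm, inner floor 10 mm above the worktop; origin under the centre of the box at worktop height, x away from its front (the front faces -x), y to its left, z up. A grey air inlet housing (120 mm wide, 110 mm high) joins its right (-y) side, centred at y = -250 mm
- hood_angle (a joint): angle of the warmer's flat hood in rad: 0 = shut, resting level on the box; grows as its front edge rises and swings back over the hinge along the box's rear top edge, to 1.95. Stiff friction hinge, the hood stays where it is left; moving it takes about 2 N at the eye; when shut it meets a firm stop. Starts about upright, clear of the box opening. The hood is hot
- hood: the hot hood: flat aluminium panel 176 x 380 x 8 mm with an amber window, with its steel ring eye; origin at the middle of the hinge axis (85 mm behind the box centre, 95 mm above the worktop; it runs along the warmer's y), its -x axis points from the hinge to the eye
- eye (a point): centre of the steel ring eye that stands out from the middle of the hood's free edge, 202 mm from the hinge axis. The ring's hole (40 mm clear, bar 8 mm thick) looks along the hinge axis (the warmer's y), so a hook goes in sideways and can turn in it as the hood swings
- flap (a joint): angle of the air inlet flap in rad: 0 = upright, shut against the inlet housing; grows as it leans forward (to the warmer's -x), to 1.4. Friction hinge, stays where it is left; about 0.7 N at the tab moves it. 40 degrees = 0.698; a red bar on the scale to the right of the flap marks 40 degrees
- flap_hinge (a point): middle of the flap's hinge axis (along the warmer's y), 28 mm above the worktop, in front of the inlet housing
- flap_tab (a point): grip point on the flap's black tab, 130 mm from the hinge axis; the tab is 20 mm wide (along the warmer's y), 8 mm thick, and ends 21 mm beyond this point; the 94 mm wide steel flap plate ends 40 mm short of this point
- mat: blue mat fixed on the worktop, 300 (x) x 160 (y) x 3 mm; origin under its centre; the pole's place
- pole: hook pole, 300 mm long, about 130 g, lying along its own x axis, balanced at the grip; z up as it lies; origin under the middle of the wooden grip
- pole_grip (a point): centre of the pole's wooden grip block, 110 mm long (x), 24 mm wide (y), 32 mm high; an aluminium rod of 12 mm runs through its centre, 160 mm back (-x) and 130 mm forward
- pole_hook (a point): middle of the pole's red hook, a straight finger 10 mm thick that leaves the front end of the rod at right angles to the pole's right (-y), reaching 47 mm from the rod's axis; this point lies 130 mm ahead (x) and 22 mm to the right (-y) of pole_grip, at the same height
- pot1_center (a point): red icing pot with a white lid, may be absent: upright cylinder 52 mm across, 60 mm high, 220 g; this point is its centre, 30 mm above its base, z along its axis
- pot2_center (a point): green icing pot with a white lid, may be absent: upright cylinder 52 mm across, 60 mm high, 220 g; this point is its centre, 30 mm above its base, z along its axis
- pot3_center (a point): yellow icing pot with a white lid, may be absent: upright cylinder 52 mm across, 60 mm high, 220 g; this point is its centre, 30 mm above its base, z along its axis
- pot4_center (a point): blue icing pot with a white lid, may be absent: upright cylinder 52 mm across, 60 mm high, 220 g; this point is its centre, 30 mm above its base, z along its axis
- scissors: red-handled scissors, 199 mm long, lying on the worktop; bystander
- spool: spool of red ribbon, 104 x 132 x 32 mm, lying flat; bystander
- marker: black and white marker pen, 135 mm long; bystander
There are look-alikes about, which are no part of the job. Leave any pink look-alike of the part that bears pot4_center alone. Leave any orange look-alike of the part that bears pot3_center alone.

How it is judged:
On the way, in this order (a step that is already met when the one before it is completed fails the run):
1. all the pots stand upright in the warmer's box, hood still raised (x of pot1_center in the frame of warmer between -0.075 and 0.075 m and y of pot1_center in the frame of warmer between -0.18 and 0.18 m and height (world z) of each of pot1_center, pot2_center, pot3_center, pot4_center below 0.055 m and angle between each of pot1_center, pot2_center, pot3_center, pot4_center's own z axis and vertical below 0.15 rad and x of pot2_center in the frame of warmer between -0.075 and 0.075 m and y of pot2_center in the frame of warmer between -0.18 and 0.18 m and x of pot3_center in the frame of warmer between -0.075 and 0.075 m and y of pot3_center in the frame of warmer between -0.18 and 0.18 m and x of pot4_center in the frame of warmer between -0.075 and 0.075 m and y of pot4_center in the frame of warmer between -0.18 and 0.18 m and value of joint hood_angle above 1.2 rad), for 0.3 s.
2. the pole's hook is in the eye of the raised hood (distance between pole_hook and eye below 0.027 m and value of joint hood_angle above 0.8 rad), for 0.1 s.
3. the hood is swung fully shut (value of joint hood_angle below 0.04 rad), for 0.3 s.
At the end, for the whole second after the job is handed in: Every pot present stands upright in the warmer's box; the hood is shut (under 0.04 rad) and at rest; the flap stands at 40 degrees within 5 degrees, at rest; the pole lies flat and at rest with the middle of its grip on the mat (x of pot1_center in the frame of warmer between -0.075 and 0.075 m and y of pot1_center in the frame of warmer between -0.18 and 0.18 m and height (world z) of each of pot1_center, pot2_center, pot3_center, pot4_center below 0.055 m and angle between each of pot1_center, pot2_center, pot3_center, pot4_center's own z axis and vertical below 0.15 rad and x of pot2_center in the frame of warmer between -0.075 and 0.075 m and y of pot2_center in the frame of warmer between -0.18 and 0.18 m and x of pot3_center in the frame of warmer between -0.075 and 0.075 m and y of pot3_center in the frame of warmer between -0.18 and 0.18 m and x of pot4_center in the frame of warmer between -0.075 and 0.075 m and y of pot4_center in the frame of warmer between -0.18 and 0.18 m and value of joint hood_angle below 0.04 rad and velocity of joint each of hood_angle, flap below 0.05 rad/s and value of joint flap between 0.608 and 0.788 rad and x of pole_grip in the frame of mat between -0.12 and 0.12 m and y of pole_grip in the frame of mat between -0.075 and 0.075 m and height (world z) of pole_grip below 0.03 m and angle between pole_grip's own z axis and vertical below 0.12 rad and linear speed of pole below 0.03 m/s); the robot touches nothing.
It fails at once if the gripper or arm touches the hot hood (contact force between any of the fingers, the arm and hood above 0.5 N).
It fails at once if scissors, spool or marker moved by more than 3 cm (distance of any of scissors, spool, marker from where it was at the start of the episode above 0.03 m).
Of pot1, pot2, pot3, pot4 only 3 to 4 are there at a start; the rules pass over those that are not, and their reading is None.
At some moment in a run one of pot1, pot2, pot3, pot4 may be knocked a few centimetres aside while the robot is not near it.
It also fails if it takes over 210 s, if anything falls off the work surface, if the arm or the gripper's body presses on something with over 40 N, if the wrist force passes 120 N, or if a joint passes its speed limit or range.

## Working session

There is one attempt and no reset: what is moved stays moved. The work goes in short steps, Python scripts to look and compute and a shell command to move; the robot and the scene stay as the last step left them, time stands still between calls to the robot, and variables do not carry over. Pictures are saved under pics/ and viewed, at most 16 in all, crops included, and the job is handed in when it is done.

```bash
mkdir -p pics; cat > h.py <<'E'
import numpy as np, cv2
from rig import bot, vision, job
def cap(n):
    c=vision.capture(n); c['f']=240/np.tan(np.radians(c['fov_y'])/2)
    c['K']=np.array([[c['f'],0,c['cx']],[0,c['f'],c['cy']],[0,0,1]]); c['D']=np.array([c['k1'],0,0,0,0.])
    c['R']=np.array(c['R']);c['t']=np.array(c['t']); return c
def save(c,name,crop=None,s=1):
    im=c['image'][...,::-1]
    if crop: x0,y0,x1,y1=crop; im=im[y0:y1,x0:x1]
    cv2.imwrite('pics/'+name,cv2.resize(im,None,fx=s,fy=s,interpolation=cv2.INTER_CUBIC))
def ray(c,u,v):
    p=cv2.undistortPoints(np.array([[[u,v]]],float),c['K'],c['D']).ravel()
    return -c['R'].T@c['t'], c['R'].T@np.array([p[0],p[1],1])
def onz(c,u,v,z):
    o,d=ray(c,u,v); return o+d*(z-o[2])/d[2]
def dep(c,u,v):
    o,d=ray(c,u,v); return o+d*float(c['range_z'][int(round(v)),int(round(u))])
def cloud(c):
    v,u=np.mgrid[:480,:640]; p=cv2.undistortPoints(np.stack([u.ravel(),v.ravel()],1).astype(float)[:,None],c['K'],c['D'])[:,0]
    z=c['range_z'].ravel()[:,None]; P=(np.c_[p,np.ones(len(p))]*z-c['t'])@c['R']; P[z[:,0]==0]=np.nan
    return P.reshape(480,640,3)
def proj(c,X):
    return cv2.projectPoints(np.array(X,float).reshape(-1,1,3),cv2.Rodrigues(c['R'])[0],c['t'],c['K'],c['D'])[0][:,0]
def rel(pos,R=None):
    s=bot.read_state(); T=np.array(s['tcp_rot'])
    out=T.T@(np.array(pos)-s['tcp_pos']); w=cv2.Rodrigues(T.T@R)[0].ravel() if R is not None else None
    return out.round(4),w
E
python3 - <<'E'
from h import *
np.set_printoptions(precision=3,suppress=True)
s=bot.read_state();print(s['time'],s['tcp_rot'],s['tcp_pos'])
for n in('top','side'):
    c=cap(n);save(c,n+'0.png');print(n,c['fov_y'],c['k1'],-c['R'].T@c['t'],c['R'])
E
```

```text
0.0 [[-0.964  0.265 -0.   ]
 [ 0.265  0.964 -0.002]
 [-0.    -0.002 -1.   ]] [0.179 0.651 0.404]
top 43.00977607892906 -0.1345925575200233 [0.231 0.015 1.797] [[ 0.017 -1.     0.018]
 [-0.983 -0.02  -0.184]
 [ 0.184 -0.015 -0.983]]
side 50.20420771867949 -0.10980781473494239 [-0.199  0.974  0.966] [[-0.802 -0.598 -0.008]
 [-0.337  0.463 -0.82 ]
 [ 0.494 -0.654 -0.573]]
```

View pics/top0.png

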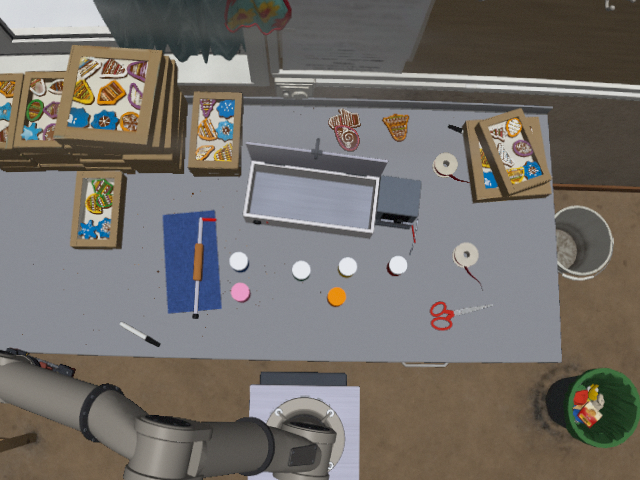

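View pics/side0.png

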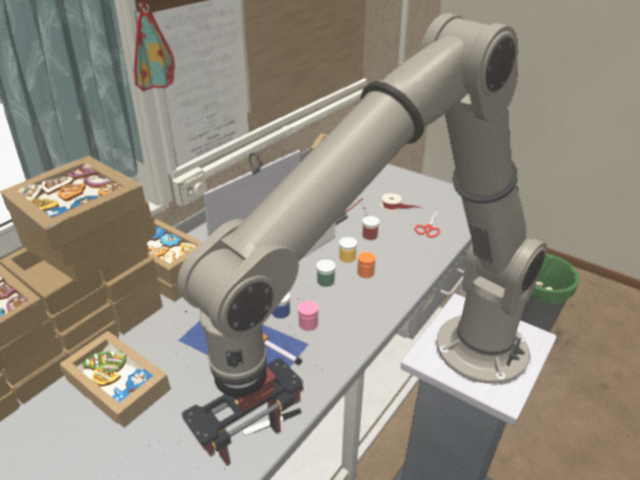

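Top view: four white-lidded pots in a row at (239,262) blue, (301,270) green, (347,267) yellow and (398,266) red, coloured by the side view. The look-alikes are pink (240,292) and orange (337,297). The pole lies on the mat at about (198,262) with its hook at (208,220). The warmer is at about (312,198), its hood raised with the eye at (317,148), and the flap is near (412,235).

```bash
python3 - <<'E'
from h import *
np.set_printoptions(precision=4,suppress=True)
c=cap('top'); P=cloud(c); im=c['image']; hsv=cv2.cvtColor(im,cv2.COLOR_RGB2HSV)
for n,(u,v) in dict(blue=(239,262),green=(301,270),yel=(347,267),red=(398,266),pink=(240,292),orange=(337,297)).items():
    m=(P[...,2]>0.045)&(P[...,2]<0.08); m=m.astype(np.uint8)
    sub=np.zeros_like(m); sub[v-16:v+17,u-16:u+17]=m[v-16:v+17,u-16:u+17]
    vv,uu=np.nonzero(sub); (cu,cv_),r=cv2.minEnclosingCircle(np.stack([uu,vv],1).astype(np.float32))
    print(n,cu,cv_,r,onz(c,cu,cv_,.06)[:2],'depthmean',np.nanmean(P[sub>0],0))
# warmer rim
m=(P[...,2]>0.08)&(P[...,2]<0.096); m[:,:242]=0;m[:,392:]=0;m[:120]=0;m[240:]=0
pts=P[m][:,:2].astype(np.float32); r=cv2.minAreaRect(pts); print('rim',r,len(pts)); print(cv2.boxPoints(r))
# housing
m=(P[...,2]>0.1)&(P[...,2]<0.12); m[:,:372]=0;m[:,425:]=0;m[:170]=0;m[240:]=0
r=cv2.minAreaRect(P[m][:,:2].astype(np.float32));print('housing',r)
# mat
m=(hsv[...,0]>105)&(hsv[...,0]<125)&(hsv[...,1]>120); m[:,:155]=0;m[:,228:]=0;m[:200]=0;m[320:]=0
vv,uu=np.nonzero(m);q=np.array([onz(c,a,b,.003)[:2] for a,b in zip(uu,vv)],np.float32);print('mat',cv2.minAreaRect(q))
# pole
m=(P[...,2]>0.012)&(P[...,2]<0.06); m[:,:180]=0;m[:,220:]=0;m[:205]=0;m[325:]=0
q=P[m];print('pole',cv2.fitLine(q[:,:2].astype(np.float32),cv2.DIST_HUBER,0,.01,.01).ravel())
g=(hsv[...,0]<20)&(hsv[...,1]>120)&(hsv[...,0]>6); g&=m; print('grip',np.nanmean(P[g],0),cv2.minAreaRect(P[g][:,:2].astype(np.float32)),P[g][:,2].max())
rd=((hsv[...,0]<5)|(hsv[...,0]>172))&(hsv[...,1]>150); rd[:,:190]=0;rd[:,222:]=0;rd[:205]=0;rd[235:]=0
print('hook',np.argwhere(rd).min(0),np.argwhere(rd).max(0),cv2.minAreaRect(np.array([onz(c,b,a,.02)[:2] for a,b in np.argwhere(rd)],np.float32)))
# hood high points
m=(P[...,2]>0.15); m[:,:235]=0;m[:,400:]=0;m[:130]=0;m[185:]=0
q=P[m];print('hood',len(q),q[:,2].max(),q[q[:,2].argmax()]);
e=np.argwhere(m&(np.arange(640)[None]>305)&(np.arange(640)[None]<330)); 
for v in range(132,180,4): print(v,[P[v,u].round(3).tolist() for u in (317,345)])
save(c,'flap.png',(360,160,460,270),6)
s=cap('side'); save(s,'side_hood.png',(180,120,400,300),3.6)
E
```

```text
blue 237.88531494140625 260.564208984375 9.248038291931152 [0.5003 0.1989] depthmean [0.5005 0.1987 0.0602]
green 300.53961181640625 269.2425842285156 9.118321418762207 [0.4787 0.0176] depthmean [0.4786 0.0176 0.0605]
yel 347.0714416503906 265.8809509277344 9.351459503173828 [ 0.4911 -0.1164] depthmean [ 0.4912 -0.1165  0.0605]
red 400.743896484375 260.256103515625 14.504404067993164 [ 0.5105 -0.2724] depthmean [ 0.4986 -0.2632  0.0604]
pink 239.4901885986328 291.436279296875 9.255157470703125 [0.4111 0.191 ] depthmean [0.4114 0.19   0.0604]
orange 336.0368347167969 295.773681640625 9.284494400024414 [ 0.4041 -0.0854] depthmean [ 0.4044 -0.0854  0.0606]
rim ((0.6964207887649536, 0.008907794952392578), (0.5107616782188416, 0.2531355023384094), 68.84112548828125) 1238
[[ 0.4862 -0.1836]
 [ 0.7223 -0.2749]
 [ 0.9066  0.2014]
 [ 0.6706  0.2928]]
housing ((0.6607155799865723, -0.2467314749956131), (0.14436252415180206, 0.1770341396331787), 83.32268524169922)
mat ((0.5055171251296997, 0.34502261877059937), (0.29725173115730286, 0.1560046374797821), 6.447518348693848)
pole [ 0.9998 -0.0188 
[... 291 characters left out ...]
61923599243164)
hood 1962 0.3291564166085214 [ 0.7429 -0.0157  0.3292]
132 [[0.919, -0.025, 0.003], [0.917, -0.111, 0.013]]
136 [[0.908, -0.025, -0.003], [0.9, -0.111, 0.026]]
140 [[0.775, -0.018, 0.323], [0.889, -0.111, 0.018]]
144 [[0.765, -0.018, 0.32], [0.875, -0.111, 0.021]]
148 [[0.753, -0.018, 0.325], [0.864, -0.111, 0.017]]
152 [[0.745, -0.019, 0.317], [0.856, -0.113, 0.001]]
156 [[0.746, -0.02, 0.281], [0.753, -0.094, 0.266]]
160 [[0.761, -0.022, 0.202], [0.754, -0.096, 0.231]]
164 [[0.768, -0.023, 0.147], [0.754, -0.099, 0.196]]
168 [[0.768, -0.024, 0.11], [0.755, -0.102, 0.154]]
172 [[0.764, -0.025, 0.081], [0.76, -0.106, 0.102]]
176 [[0.764, -0.026, 0.044], [0.754, -0.107, 0.08]]
```

View pics/flap.png

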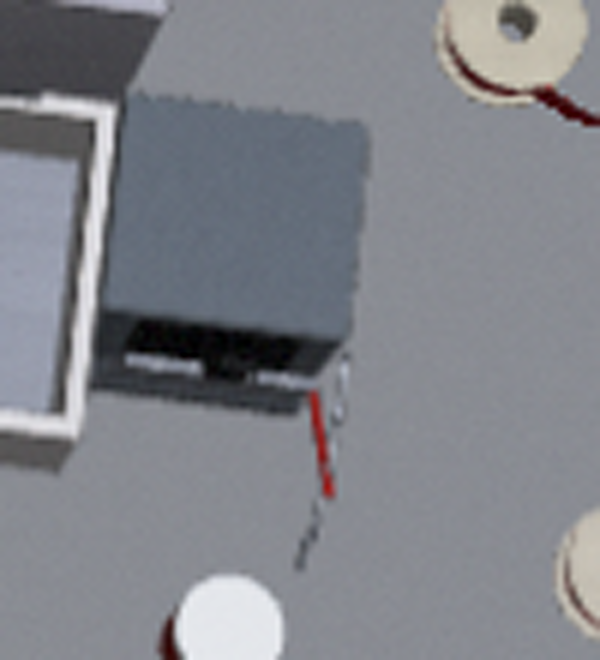

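View pics/side_hood.png

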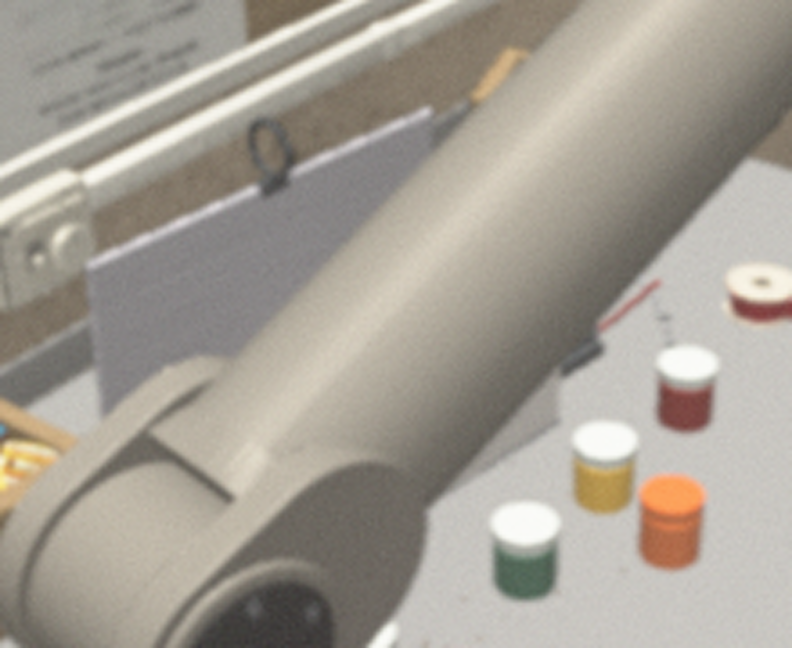

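Flap crop: the flap plate is upright against the housing at crop (130-310, 370), i.e. full (382-412, 222), with its black tab at full (397,222). The red bar slopes from (412,226) to (415,242). In the side crop the eye is at crop (270,150), its ring seen nearly face-on. Pot choice confirmed: white lids are the wanted pots, and pink and orange have their own coloured lids.

```bash
cat >> h.py <<'E'
def fitline(c,pts,z):
    q=np.array([onz(c,a,b,z)[:2] for a,b in pts],np.float32); return cv2.fitLine(q,cv2.DIST_HUBER,0,.01,.01).ravel()
E
python3 - <<'E'
from h import *
np.set_printoptions(precision=4,suppress=True)
c=cap('top'); P=cloud(c); g=c['image'].astype(int).min(2)
# front outer rim edge: per column the lowest white pixel
pts=[]
for u in range(252,370,2):
    col=g[205:245,u]; v=np.nonzero(col>205)[0]
    if len(v): pts.append((u,205+v.max()+.5))
l=fitline(c,pts,.088); print('front',l,len(pts))
pl=[];pr=[]
for v in range(180,212,2):
    row=g[v,236:262]; w=np.nonzero(row>200)[0]
    if len(w): pl.append((236+w.min()-.5,v))
for v in range(200,230,2):
    row=g[v,365:385]; w=np.nonzero(row>200)[0]
    if len(w): pr.append((365+w.max()+.5,v))
L=fitline(c,pl,.088);Rr=fitline(c,pr,.088);print('left',L,len(pl),'right',Rr,len(pr))
d=l[:2]*np.sign(l[1]); X=np.array([d[1],-d[0]]); yaw=np.arctan2(X[1],X[0]);
def inter(a,b): 
    t=np.linalg.solve(np.c_[a[:2],-b[:2]],b[2:]-a[2:]); return a[2:]+a[:2]*t[0]
A=inter(l,L);B=inter(l,Rr);print('corners',A,B,np.linalg.norm(A-B),'yaw',yaw)
o=(A+B)/2+.085*X;print('origin',o)
np.save('w.npy',np.r_[o,yaw])
R=np.array([[np.cos(yaw),-np.sin(yaw)],[np.sin(yaw),np.cos(yaw)]])
W=(P[...,:2]-o)@R
m=(P[...,2]>.1)&(P[...,2]<.12)&(W[...,1]<-.19)&(W[...,1]>-.33)&(abs(W[...,0])<.13);print('housing x,y',np.percentile(W[m],[2,98],axis=0))
m=(P[...,2]>.16)&(W[...,0]>0)&(W[...,0]<.2)&(abs(W[...,1])<.21);q=np.c_[W[m],P[m][:,2]]
for z in(.17,.2,.23,.25): k=abs(q[:,2]-z)<.012;print('hood',z,np.median(q[k],0),np.percentile(q[k][:,1],[1,99]))
k=q[:,2]>.29;print('eye',np.median(q[k],0),q[k].min(0),q[k].max(0))
m=(P[...,2]>.13)&(W[...,0]<0)&(abs(W[...,1]+.25)<.08)&(W[...,0]>-.2);print('tab',np.c_[W[m],P[m][:,2]][:8],m.sum())
for n,p in dict(blue=(.5004,.1988),green=(.4787,.0176),yel=(.4911,-.1164),red=(.4988,-.2634)).items():print(n,(np.array(p)-o)@R)
s=bot.read_state();print('tcp',(s['tcp_pos'][:2]-o)@R,'tool yaw rel',np.arctan2(-s['tcp_rot'][0][1],s['tcp_rot'][1][1])-yaw,s['tcp_pos'])
E
```

```text
front [ 0.1132  0.9936  0.6073 -0.0069] 59
left [ 0.9935 -0.1142  0.6887  0.1789] 16 right [ 0.9944 -0.106   0.64   -0.1932] 15
corners [0.6292 0.1858] [ 0.5867 -0.1875] 0.37570488 yaw -0.1134208
origin [ 0.6924 -0.0105]
housing x,y [[-0.0524 -0.3079]
 [ 0.0788 -0.1923]]
hood 0.17 [ 0.073  -0.0037  0.1713] [-0.1825  0.1826]
hood 0.2 [ 0.0714 -0.0044  0.2   ] [-0.1834  0.1824]
hood 0.23 [ 0.0693 -0.0027  0.2291] [-0.1849  0.1832]
hood 0.25 [0.0683 0.0019 0.252 ] [-0.1853  0.1832]
eye [0.0615 0.0012 0.3178] [ 0.0414 -0.0028  0.292 ] [0.0938 0.005  0.3283]
tab [[-0.0547 -0.2409  0.143 ]
 [-0.0608 -0.2402  0.1695]
 [-0.0623 -0.242   0.1773]
 [-0.0627 -0.2443  0.1801]
 [-0.061  -0.2478  0.1747]
 [-0.0603 -0.2507  0.1737]
 [-0.0612 -0.2527  0.1786]
 [-0.0585 -0.2568  0.1694]] 26
blue [-0.2145  0.1862]
green [-0.2155  0.0037]
yel [-0.188 -0.128]
red [-0.1638 -0.2732]
tcp [-0.5854  0.5989] tool yaw rel -0.15436364965531557 [0.1786 0.6508 0.4042]
```

```bash
python3 -m inch '[-0.01,-0.008,0,0,0,-0.01, -0.03,-0.024,0,0,0,-0.03, -0.055,-0.045,0,0,0,-0.05, -0.08,-0.066,0,0,0,-0.07, -0.105,-0.087,0,0,0,-0.09, -0.13,-0.108,0,0,0,-0.11, -0.16,-0.13,0,0,0,-0.13, -0.185,-0.15,0,0,0,-0.14, -0.205,-0.166,0,0,0,-0.154, -0.215,-0.175,0,0,0,-0.154]' 0.0878 && python3 -m inch '[-0.01,-0.01,0,0,0,0, -0.03,-0.033,0,0,0,0, -0.055,-0.06,0,0,0,0, -0.08,-0.088,0,0,0,0, -0.105,-0.116,0,0,0,0, -0.13,-0.144,0,0,0,0, -0.155,-0.172,0,0,0,0, -0.175,-0.194,0,0,0,0, -0.183,-0.204,0,0,0,0, -0.1855,-0.2063,0,0,0,0]'
cat >> h.py <<'E'
w=np.load('w.npy'); Rw=np.array([[np.cos(w[2]),-np.sin(w[2])],[np.sin(w[2]),np.cos(w[2])]])
def tw(p): return (np.asarray(p)[...,:2]-w[:2])@Rw
def st():
    s=bot.read_state(); T=np.array(s['tcp_rot']); g=np.array(s['tcp_pos'])+.163*T[:,2]
    print('t',round(s['time'],2),'grasp warmer',tw(g).round(4),g[2].round(4),'yaw',round(np.arctan2(-T[0,1],T[1,1])-w[2],4),'z',T[:,2].round(3),'F',np.round(s['wrist_force'],1),'op',round(s['opening'],4),'gf',round(s['grip_force'],1))
def lids():
    c=cap('top'); P=cloud(c); W=tw(P); hsv=cv2.cvtColor(c['image'],cv2.COLOR_RGB2HSV)
    m=((P[...,2]>.05)&(P[...,2]<.08)&(hsv[...,1]<50)&(hsv[...,2]>150)&(W[...,0]>-.45)&(W[...,0]<.08)).astype(np.uint8)
    m=cv2.morphologyEx(m,cv2.MORPH_OPEN,np.ones((3,3),np.uint8))
    n,_,S,C=cv2.connectedComponentsWithStats(m)
    for i in range(1,n):
        if S[i,4]>80: q=_==i; print('lid',C[i].round(1),S[i,4],W[q].mean(0).round(4),'z',np.median(P[q][:,2]).round(4))
    return c
E
python3 -c "
from h import *
st();lids()"
```

```text
time: 1.08
tcp_pos: [0.3423, 0.4213, 0.4048]
tcp_rot: [[-0.993, 0.118, 0.001], [0.118, 0.993, -0.001], [-0.001, -0.001, -1.0]]
wrist_force: [0.9, 0.5, 0.0]
opening: 0.0879
grip_force: 0.0
time: 1.92
tcp_pos: [0.5017, 0.1964, 0.4048]
tcp_rot: [[-0.993, 0.118, 0.001], [0.118, 0.993, -0.001], [-0.001, -0.001, -1.0]]
wrist_force: [-0.4, 0.4, 0.5]
opening: 0.088
grip_force: 0.0
t 1.92 grasp warmer [-0.2128  0.1839] 0.2418 yaw -0.0052 z [ 0.001 -0.001 -1.   ] F [-0.4  0.4  0.5] op 0.088 gf 0.0
lid [347.4 265.5] 249 [-0.1868 -0.1288] z 0.0608
lid [397.7 264.4] 258 [-0.1644 -0.2733] z 0.0608
lid [300.7 269.3] 252 [-0.2157  0.0033] z 0.0605
```

```bash
python3 -m inch '[0.002,0.002,0.015,0,0,0, 0.002,0.002,0.045,0,0,0, 0.002,0.002,0.075,0,0,0, 0.002,0.002,0.105,0,0,0, 0.002,0.002,0.135,0,0,0, 0.002,0.002,0.16,0,0,0, 0.002,0.002,0.18,0,0,0, 0.002,0.002,0.192,0,0,0, 0.002,0.002,0.2,0,0,0, 0.002,0.002,0.2,0,0,0]' 0.0878 >/dev/null && python3 -m inch '[0,0,0,0,0,0.005, 0,0,0,0,0,0.005, 0,0,0,0,0,0.005, 0,0,0,0,0,0.005, 0,0,0,0,0,0.005, 0,0,0,0,0,0.005, 0,0,0,0,0,0.005, 0,0,-0.01,0,0,0.005, 0,0,-0.03,0,0,0.005, 0,0,-0.04,0,0,0.005]' 0.04; python3 -c "
from h import *
st();c=lids();save(c,'t1.png',(180,130,440,325),3)"
```

```text
time: 3.63
tcp_pos: [0.499, 0.2017, 0.2463]
tcp_rot: [[-0.993, 0.119, 0.001], [0.119, 0.993, 0.001], [-0.001, 0.001, -1.0]]
wrist_force: [0.6, 0.7, -1.1]
opening: 0.0516
grip_force: 30.0
t 3.63 grasp warmer [-0.2161  0.1891] 0.0833 yaw -0.0054 z [ 0.001  0.001 -1.   ] F [ 0.6  0.7 -1.1] op 0.0516 gf 30.0
lid [347.3 265.7] 254 [-0.1874 -0.1286] z 0.0609
lid [397.6 264.4] 256 [-0.1645 -0.2729] z 0.0608
lid [300.5 269.3] 258 [-0.2158  0.004 ] z 0.0608
```

View pics/t1.png

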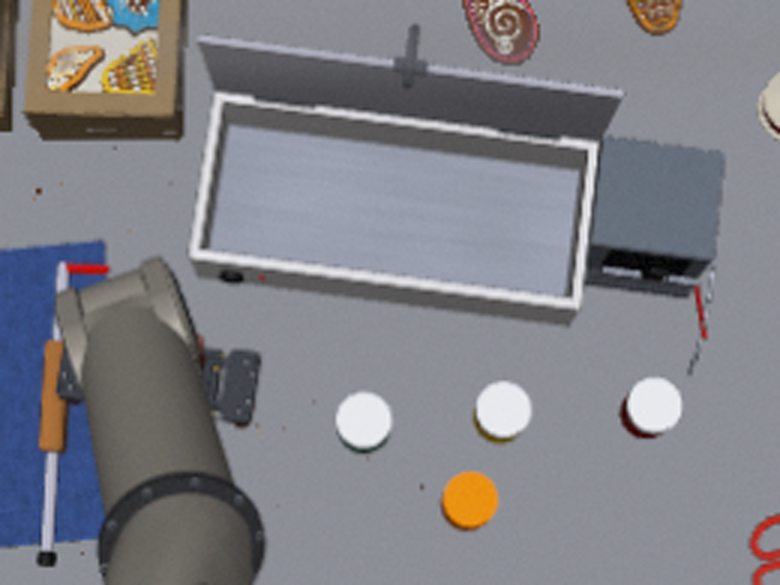

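Blue is in the gripper (opening 52 mm); the other pots, the pole, the raised hood and the empty box are all clear.

```bash
python3 -m inch '[0,0,-0.02,0,0,0, 0,0,-0.05,0,0,0, -0.01,-0.004,-0.072,0,0,0, -0.035,-0.012,-0.075,0,0,0, -0.065,-0.023,-0.075,0,0,0, -0.095,-0.034,-0.075,0,0,0, -0.13,-0.046,-0.075,0,0,0, -0.16,-0.056,-0.075,0,0,0, -0.185,-0.065,-0.075,0,0,0, -0.196,-0.069,-0.075,0,0,0]' - >/dev/null && python3 -m inch '[0,0,0,0,0,0, 0,0,0.02,0,0,0, 0,0,0.045,0,0,0, 0,0,0.065,0,0,0, 0,0,0.085,0,0,0, 0,0,0.093,0,0,0, 0,0,0.098,0,0,0, 0,0,0.101,0,0,0, 0,0,0.101,0,0,0, 0,0,0.101,0,0,0]' - && python3 -c "
from h import *
st()"
```

```text
time: 5.35
tcp_pos: [0.6855, 0.11, 0.2198]
tcp_rot: [[-0.993, 0.118, 0.002], [0.118, 0.993, 0.0], [-0.002, 0.001, -1.0]]
wrist_force: [0.0, -0.5, -1.0]
opening: 0.0514
grip_force: 30.0
t 5.35 grasp warmer [-0.0202  0.119 ] 0.0568 yaw -0.0053 z [ 0.002  0.    -1.   ] F [ 0.  -0.5 -1. ] op 0.0514 gf 30.0
```

```bash
python3 -m inch '[0,0,0.003,0,0,0, 0,0,0.004,0,0,0, 0,0,0.004,0,0,0, 0,0,0.004,0,0,0, 0,0,0.004,0,0,0, 0,0,0.004,0,0,0, 0,0,0.004,0,0,0, 0,0,0.004,0,0,0, 0,0,0.004,0,0,0, 0,0,0.004,0,0,0]' - | grep force; python3 -m inch '[0,0,0,0,0,0, 0,0,0,0,0,0, 0,0,0,0,0,0, 0,0,0,0,0,0, 0,0,-0.01,0,0,0, 0,0,-0.03,0,0,0, 0,0,-0.06,0,0,0, 0,0,-0.09,0,0,0, 0,0,-0.12,0,0,0, 0,0,-0.137,0,0,0]' 0.066 |grep opening; python3 -m inch '[0.01,-0.006,0,0,0,0, 0.03,-0.018,0,0,0,0, 0.055,-0.032,0,0,0,0, 0.08,-0.047,0,0,0,0, 0.105,-0.062,0,0,0,0, 0.13,-0.077,0,0,0,0, 0.155,-0.092,0,0,0,0, 0.18,-0.107,0,0,0,0, 0.192,-0.113,0,0,0,0, 0.1955,-0.115,0,0,0,0]' 0.0878 >/dev/null;  python3 -c "
from h import *
st();lids()"
```

```text
wrist_force: [0.5, -0.1, 4.7]
grip_force: 30.0
opening: 0.0657
t 7.85 grasp warmer [-0.2191  0.0032] 0.1892 yaw -0.0072 z [-0.001  0.    -1.   ] F [ 0.7 -0.2  0.6] op 0.0877 gf 0.0
lid [270.5 198. ] 242 [-0.02    0.1188] z 0.0692
lid [347.3 265.7] 263 [-0.1874 -0.1284] z 0.0609
lid [397.7 264.4] 259 [-0.1644 -0.2733] z 0.0608
```

```bash
python3 -m inch '[-0.003,0,0.015,0,0,0, -0.003,0,0.045,0,0,0, -0.003,0,0.075,0,0,0, -0.003,0,0.105,0,0,0, -0.003,0,0.125,0,0,0, -0.003,0,0.14,0,0,0, -0.003,0,0.147,0,0,0, -0.003,0,0.147,0,0,0, -0.003,0,0.147,0,0,0, -0.003,0,0.147,0,0,0]' 0.0878 >/dev/null && python3 -m inch '[0,0,0,0,0,0, 0,0,0,0,0,0, 0,0,0,0,0,0, 0,0,0,0,0,0, 0,0,0,0,0,0, 0,0,0,0,0,0, 0,0,-0.02,0,0,0, 0,0,-0.05,0,0,0, 0,0,-0.08,0,0,0, 0,0,-0.113,0,0,0]' 0.04 | grep -E 'opening|force' && python3 -m inch '[-0.01,0.002,0,0,0,0, -0.03,0.005,0,0,0,0, -0.055,0.01,0,0,0,0, -0.08,0.015,0,0,0,0, -0.105,0.02,0,0,0,0, -0.13,0.025,0,0,0,0, -0.155,0.029,0,0,0,0, -0.18,0.034,0,0,0,0, -0.192,0.036,0,0,0,0, -0.196,0.036,0,0,0,0]' - >/dev/null &&  python3 -c "
from h import *
st()"
```

```text
wrist_force: [0.1, 0.1, -2.2]
opening: 0.0511
grip_force: 30.0
t 10.4 grasp warmer [-0.0164  0.0403] 0.1526 yaw -0.0047 z [-0.001 -0.    -1.   ] F [-0.5 -0.6 -2.3] op 0.051 gf 30.0
```

```bash
python3 -m inch '[0.003,0,0.01,0,0,0, 0.003,0,0.03,0,0,0, 0.003,0,0.055,0,0,0, 0.003,0,0.075,0,0,0, 0.003,0,0.088,0,0,0, 0.003,0,0.094,0,0,0, 0.003,0,0.098,0,0,0, 0.003,0,0.1,0,0,0, 0.003,0,0.1,0,0,0, 0.003,0,0.1,0,0,0]' - | grep wrist; python3 -m inch '[0,0,0,0,0,0, 0,0,0,0,0,0, 0,0,0,0,0,0, 0,0,0,0,0,0, 0,0,-0.01,0,0,0, 0,0,-0.03,0,0,0, 0,0,-0.06,0,0,0, 0,0,-0.09,0,0,0, 0,0,-0.12,0,0,0, 0,0,-0.137,0,0,0]' 0.066 |grep opening; python3 -m inch '[0.008,-0.008,0,0,0,0, 0.025,-0.025,0,0,0,0, 0.045,-0.045,0,0,0,0, 0.065,-0.065,0,0,0,0, 0.087,-0.087,0,0,0,0, 0.11,-0.11,0,0,0,0, 0.13,-0.13,0,0,0,0, 0.152,-0.152,0,0,0,0, 0.164,-0.164,0,0,0,0, 0.168,-0.1685,0,0,0,0]' 0.0878 >/dev/null;  python3 -c "
from h import *
st();lids()"
```

```text
wrist_force: [-0.2, -0.4, -2.2]
opening: 0.066
t 12.9 grasp warmer [-0.1922 -0.1303] 0.1915 yaw -0.009 z [-0.001  0.    -1.   ] F [ 0.2 -0.9  0.3] op 0.0877 gf 0.0
lid [270.4 197.9] 243 [-0.0201  0.1189] z 0.07
lid [297.  202.1] 249 [-0.0223  0.0401] z 0.0702
lid [397.7 264.4] 248 [-0.1644 -0.2733] z 0.0609
```

```bash
python3 -m inch '[-0.004,0.002,0.015,0,0,0, -0.004,0.002,0.045,0,0,0, -0.004,0.002,0.075,0,0,0, -0.004,0.002,0.105,0,0,0, -0.004,0.002,0.125,0,0,0, -0.004,0.002,0.14,0,0,0, -0.004,0.002,0.149,0,0,0, -0.004,0.002,0.149,0,0,0, -0.004,0.002,0.149,0,0,0, -0.004,0.002,0.149,0,0,0]' 0.0878 >/dev/null && python3 -m inch '[0,0,0,0,0,0, 0,0,0,0,0,0, 0,0,0,0,0,0, 0,0,0,0,0,0, 0,0,0,0,0,0, 0,0,0,0,0,0, 0,0,-0.02,0,0,0, 0,0,-0.05,0,0,0, 0,0,-0.08,0,0,0, 0,0,-0.113,0,0,0]' 0.04 | grep -E 'opening|force' && python3 -m inch '[-0.008,0.004,0,0,0,0, -0.025,0.013,0,0,0,0, -0.045,0.023,0,0,0,0, -0.068,0.036,0,0,0,0, -0.09,0.048,0,0,0,0, -0.112,0.06,0,0,0,0, -0.135,0.071,0,0,0,0, -0.155,0.082,0,0,0,0, -0.165,0.087,0,0,0,0, -0.168,0.0885,0,0,0,0]' - >/dev/null &&  python3 -c "
from h import *
st()"
```

```text
wrist_force: [0.4, 0.5, -2.1]
opening: 0.0509
grip_force: 30.0
t 15.45 grasp warmer [-0.0161 -0.0361] 0.1538 yaw -0.0029 z [-0.001  0.001 -1.   ] F [-0.1  0.9 -2.2] op 0.0512 gf 30.0
```

```bash
python3 -m inch '[0.002,-0.003,0.01,0,0,0, 0.003,-0.003,0.03,0,0,0, 0.003,-0.003,0.055,0,0,0, 0.003,-0.003,0.075,0,0,0, 0.003,-0.003,0.088,0,0,0, 0.003,-0.003,0.094,0,0,0, 0.003,-0.003,0.098,0,0,0, 0.003,-0.003,0.101,0,0,0, 0.003,-0.003,0.101,0,0,0, 0.003,-0.003,0.101,0,0,0]' - | grep wrist; python3 -m inch '[0,0,0,0,0,0, 0,0,0,0,0,0, 0,0,0,0,0,0, 0,0,0,0,0,0, 0,0,-0.01,0,0,0, 0,0,-0.03,0,0,0, 0,0,-0.06,0,0,0, 0,0,-0.09,0,0,0, 0,0,-0.12,0,0,0, 0,0,-0.137,0,0,0]' 0.066 |grep opening; python3 -m inch '[0.008,-0.012,0,0,0,0, 0.022,-0.035,0,0,0,0, 0.04,-0.064,0,0,0,0, 0.058,-0.094,0,0,0,0, 0.077,-0.124,0,0,0,0, 0.096,-0.154,0,0,0,0, 0.115,-0.185,0,0,0,0, 0.132,-0.212,0,0,0,0, 0.141,-0.228,0,0,0,0, 0.145,-0.234,0,0,0,0]' 0.0878 >/dev/null;  python3 -c "
from h import *
st();lids()"
```

```text
wrist_force: [0.1, -0.2, -1.7]
opening: 0.0661
t 17.95 grasp warmer [-0.1697 -0.2785] 0.1915 yaw -0.0113 z [-0.002 -0.001 -1.   ] F [-0.3  0.6  0.1] op 0.0878 gf 0.0
lid [270.4 198.1] 236 [-0.0205  0.1189] z 0.0704
lid [297.  202.2] 247 [-0.0225  0.0401] z 0.0702
lid [324.6 205.6] 254 [-0.0219 -0.0412] z 0.0705
```

```bash
python3 - <<'E'
from h import *
c=cap('top');P=cloud(c);W=tw(P);hsv=cv2.cvtColor(c['image'],cv2.COLOR_RGB2HSV)
m=(P[...,2]>.015)&(W[...,1]<-.29)&(W[...,1]>-.36)&(W[...,0]<-.06)&(W[...,0]>-.22)
print(np.c_[W[m],P[m][:,2]][::4].round(3).tolist())
E
```

```text
[[-0.135, -0.291, 0.527], [-0.139, -0.297, 0.529], [-0.142, -0.299, 0.531], [-0.146, -0.295, 0.54], [-0.15, -0.29, 0.544], [-0.148, -0.3, 0.539], [-0.153, -0.292, 0.545], [-0.148, -0.303, 0.534], [-0.145, -0.314, 0.525], [-0.155, -0.294, 0.548], [-0.152, -0.304, 0.54], [-0.143, -0.32, 0.51], [-0.147, -0.324, 0.529], [-0.155, -0.3, 0.54], [-0.154, -0.308, 0.541], [-0.151, -0.319, 0.535], [-0.149, -0.328, 0.531], [-0.16, -0.296, 0.551], [-0.158, -0.305, 0.547], [-0.156, -0.314, 0.547], [-0.153, -0.325, 0.538], [-0.162, -0.292, 0.55], [-0.16, -0.301, 0.547], [-0.158, -0.311, 0.541], [-0.157, -0.319, 0.543], [-0.155, -0.329, 0.538], [-0.164, -0.294, 0.55], [-0.161, -0.304, 0.543], [-0.161, -0.312, 0.548], [-0.16, -0.321, 0.546], [-0.155, -0.333, 0.532], [-0.166, -0.297, 0.549], [-0.163, -0.306, 0.543], [-0.164, -0.313, 0.552], [-0.16, -0.324, 0.541], [-0.17, -0.292, 0.554], [-0.168, -0.301, 0.551], [-0.166, -0.31, 0.549], [-0.165, -0.318, 0.55], [-0.163, -0.328, 0.545], [-0.17, -0.299, 0.548], [-0.168, -0.308, 0.548], [-0.168, -0.316, 0.552], [-0.166, -0.325, 0.547], [-0.172, -0.297, 0.5
[... 979 characters left out ...]
0.291, 0.571], [-0.203, -0.298, 0.576], [-0.202, -0.307, 0.574], [-0.206, -0.294, 0.577], [-0.203, -0.303, 0.57], [-0.208, -0.29, 0.574], [-0.208, -0.298, 0.578], [-0.206, -0.307, 0.573], [-0.21, -0.296, 0.577], [-0.209, -0.304, 0.578], [-0.212, -0.295, 0.576], [-0.211, -0.303, 0.577], [-0.214, -0.295, 0.574], [-0.213, -0.303, 0.574], [-0.216, -0.295, 0.576], [-0.215, -0.303, 0.578], [-0.218, -0.297, 0.576], [-0.22, -0.292, 0.572], [-0.181, -0.357, 0.3], [-0.189, -0.353, 0.299], [-0.192, -0.355, 0.301], [-0.192, -0.358, 0.29], [-0.197, -0.354, 0.3], [-0.2, -0.349, 0.297], [-0.199, -0.359, 0.3], [-0.202, -0.355, 0.298], [-0.203, -0.35, 0.286], [-0.203, -0.358, 0.294], [-0.203, -0.357, 0.277]]
```

```bash
python3 - <<'E'
from h import *
a=cap('top');b=cap('side');save(b,'side2.png',(250,130,490,310),3.3)
def tri(p,q):
    o,d=ray(a,*p);o2,d2=ray(b,*q); s=np.linalg.lstsq(np.c_[d,-d2],o2-o,rcond=None)[0];A=o+d*s[0];B=o2+d2*s[1];M=(A+B)/2;return tw(M).round(3),M[2].round(3),np.linalg.norm(A-B).round(4)
print('bar top end',tri((415,242.5),(363,198)),'bar low end?',tri((412.3,225.5),(347,211)))
print('tick end',tri((409.7,254.5),(367,214)),'tick start',tri((412.5,244),(362,203)))
E
```

```text
bar top end (array([-0.102, -0.309]), np.float64(0.105), np.float64(0.0013)) bar low end? (array([-0.035, -0.309]), np.float64(0.026), np.float64(0.0009))
tick end (array([-0.128, -0.305]), np.float64(0.054), np.float64(0.0045)) tick start (array([-0.103, -0.305]), np.float64(0.087), np.float64(0.0028))
```

View pics/side2.png

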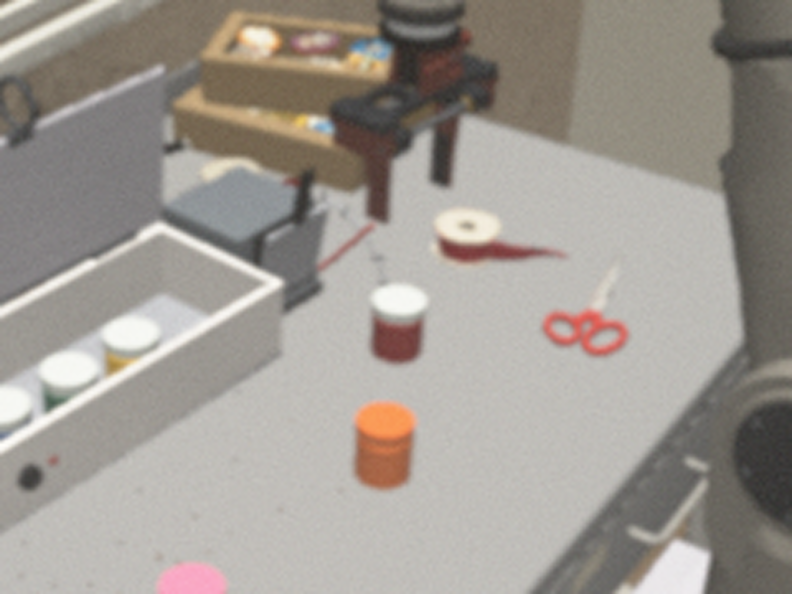

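Side view: blue, green and yellow stand in the box (crop bottom left), and red is at crop (398,322) under the gripper. The flap and its tab are upright at crop (300,200), with the red bar from (318,270) to (375,225).

```bash
python3 -m inch '[-0.004,0.004,0.015,0,0,0, -0.004,0.004,0.045,0,0,0, -0.004,0.004,0.075,0,0,0, -0.004,0.004,0.105,0,0,0, -0.004,0.004,0.125,0,0,0, -0.004,0.004,0.14,0,0,0, -0.004,0.004,0.149,0,0,0, -0.004,0.004,0.149,0,0,0, -0.004,0.004,0.149,0,0,0, -0.004,0.004,0.149,0,0,0]' 0.0878 >/dev/null && python3 -m inch '[0,0,0,0,0,0, 0,0,0,0,0,0, 0,0,0,0,0,0, 0,0,0,0,0,0, 0,0,0,0,0,0, 0,0,0,0,0,0, 0,0,-0.02,0,0,0, 0,0,-0.05,0,0,0, 0,0,-0.08,0,0,0, 0,0,-0.113,0,0,0]' 0.04 | grep -E 'opening|force' && python3 -m inch '[0,0.008,0,0,0,0, 0,0.025,0,0,0,0, 0,0.05,0,0,0,0, -0.005,0.08,0,0,0,0, -0.02,0.11,0,0,0,0, -0.045,0.135,0,0,0,0, -0.08,0.153,0,0,0,0, -0.11,0.153,0,0,0,0, -0.135,0.153,0,0,0,0, -0.145,0.153,0,0,0,0]' - >/dev/null &&  python3 - <<'E'
from h import *
st()
a=cap('top');b=cap('side')
def tri(p,q):
    o,d=ray(a,*p);o2,d2=ray(b,*q); s=np.linalg.lstsq(np.c_[d,-d2],o2-o,rcond=None)[0];A=o+d*s[0];B=o2+d2*s[1];M=(A+B)/2;return tw(M).round(3),M[2].round(3),np.linalg.norm(A-B).round(4)
print('tab tip',tri((398,220.5),(342.6,182.5)),'plate top right corner',tri((412.5,224),(348.5,192.5)))
E
```

```text
wrist_force: [0.6, -0.1, -2.9]
opening: 0.0509
grip_force: 30.0
t 20.65 grasp warmer [-0.0142 -0.1166] 0.1539 yaw -0.003 z [ 0.  0. -1.] F [-0.1 -0.  -2.5] op 0.0514 gf 30.0
tab tip (array([-0.063, -0.246]), np.float64(0.175), np.float64(0.0014)) plate top right corner (array([-0.051, -0.295]), np.float64(0.112), np.float64(0.002))
```

```bash
python3 -m inch '[0.002,-0.002,0.01,0,0,0, 0.004,-0.003,0.03,0,0,0, 0.004,-0.003,0.055,0,0,0, 0.004,-0.003,0.075,0,0,0, 0.004,-0.003,0.088,0,0,0, 0.004,-0.003,0.094,0,0,0, 0.004,-0.003,0.098,0,0,0, 0.004,-0.003,0.101,0,0,0, 0.004,-0.003,0.101,0,0,0, 0.004,-0.003,0.101,0,0,0]' - | grep wrist; python3 -m inch '[0,0,0,0,0,0, 0,0,0,0,0,0, 0,0,0,0,0,0, 0,0,0,0,0,0, 0,0,-0.01,0,0,0, 0,0,-0.03,0,0,0, 0,0,-0.06,0,0,0, 0,0,-0.09,0,0,0, 0,0,-0.12,0,0,0, 0,0,-0.137,0,0,0]' 0.066 |grep opening; python3 -m inch '[0.005,-0.005,-0.01,0,0,0, 0.02,-0.018,-0.03,0,0,0, 0.035,-0.035,-0.05,0,0,0, 0.04,-0.055,-0.055,0,0,0, 0.042,-0.08,-0.055,0,0,0, 0.042,-0.1,-0.055,0,0,0, 0.042,-0.115,-0.055,0,0,0, 0.042,-0.125,-0.055,0,0,0, 0.042,-0.13,-0.055,0,0,0, 0.042,-0.13,-0.055,0,0,0]' 0.045 >/dev/null;  python3 -c "
from h import *
st();c=lids()
save(c,'t2.png',(360,150,440,220),8);b=cap('side');save(b,'s3.png',(300,150,400,225),8)"
```

```text
wrist_force: [0.7, 0.5, -3.3]
opening: 0.0661
t 23.25 grasp warmer [-0.0638 -0.2523] 0.2464 yaw -0.007 z [-0.001 -0.    -1.   ] F [-0.5 -1.2 -0.2] op 0.0449 gf 0.0
lid [270.4 198.1] 237 [-0.0207  0.1188] z 0.0709
lid [296.8 202.4] 240 [-0.023   0.0406] z 0.0696
lid [324.6 205.4] 251 [-0.0212 -0.0411] z 0.0702
lid [351.6 209.2] 254 [-0.022  -0.1206] z 0.0709
```

All four pots stand in the box (lid tops at z = 0.070). The flap is next: it already leans about 10° on a hinge at x ≈ -0.037, so grip the tab and turn about the hinge.

```bash
python3 -m inch '[-0.002,0.001,0.01,0,0,0, -0.004,0.003,0.025,0,0,0, -0.004,0.003,0.04,0,0,0, -0.004,0.003,0.055,0,0,0, -0.004,0.003,0.07,0,0,0, -0.004,0.003,0.08,0,0,0, -0.004,0.003,0.088,0,0,0, -0.004,0.003,0.088,0,0,0, -0.004,0.003,0.088,0,0,0, -0.004,0.003,0.088,0,0,0]' 0.045 | grep wrist; python3 -c "
from h import *
st()"; python3 -m inch '[0,0,0,0,0,0, 0,0,0,0,0,0, 0,0,0,0,0,0, 0,0,0,0,0,0, 0,0,0,0,0,0, 0,0,0,0,0,0, 0,0,0,0,0,0, 0,0,0,0,0,0, 0,0,0,0,0,0, 0,0,0,0,0,0]' 0.01;  python3 -c "
from h import *
st()"
```

```text
wrist_force: [0.3, -0.2, -0.4]
t 24.18 grasp warmer [-0.0587 -0.2482] 0.1594 yaw -0.0052 z [ 0.001 -0.    -1.   ] F [ 0.3 -0.2 -0.4] op 0.0447 gf 0.0
time: 25.02
tcp_pos: [0.6054, -0.251, 0.322]
tcp_rot: [[-0.993, 0.119, 0.001], [0.119, 0.993, -0.001], [-0.001, -0.001, -1.0]]
wrist_force: [-0.4, -3.9, 4.1]
opening: 0.0197
grip_force: 30.0
t 25.02 grasp warmer [-0.0592 -0.2489] 0.159 yaw -0.006 z [ 0.001 -0.001 -1.   ] F [-0.4 -3.9  4.1] op 0.0197 gf 30.0
```

Tab gripped (opening 20 mm, as specified). Now the arc.

```bash
python3 -m inch '[0.0152,0,0.0016,0,-0.0524,0, 0.0303,0,0.004,0,-0.1047,0, 0.0452,0,0.0072,0,-0.1571,0, 0.06,0,0.0112,0,-0.2094,0, 0.0745,0,0.0159,0,-0.2618,0, 0.0888,0,0.0213,0,-0.3142,0, 0.1028,0,0.0275,0,-0.3665,0, 0.1164,0,0.0346,0,-0.4189,0, 0.1296,0,0.0421,0,-0.4712,0, 0.1424,0,0.0505,0,-0.5236,0]' - ; python3 -m inch '[0,0,0,0,0,0, 0,0,0,0,0,0, 0,0,0,0,0,0, 0,0,0,0,0,0, 0,0,0,0,0,0, 0,0,0,0,0,0, 0,0,0,0,0,0, 0,0,0,0,0,0, 0,0,0,0,0,0, 0,0,0,0,0,0]' - | grep force; python3 -c "
from h import *
st()
a=cap('top');b=cap('side');save(b,'s4.png',(300,150,400,225),8)"
```

```text
time: 25.85
tcp_pos: [0.4704, -0.2356, 0.2757]
tcp_rot: [[-0.875, 0.121, 0.469], [0.109, 0.993, -0.053], [-0.472, 0.004, -0.881]]
wrist_force: [-1.3, -7.3, 0.8]
opening: 0.0195
grip_force: 30.0
wrist_force: [-5.6, -8.1, 2.7]
grip_force: 30.0
t 26.68 grasp warmer [-0.1175 -0.2488] 0.1325 yaw -0.007 z [ 0.467 -0.053 -0.883] F [-5.6 -8.1  2.7] op 0.0198 gf 30.0
```

View pics/s4.png

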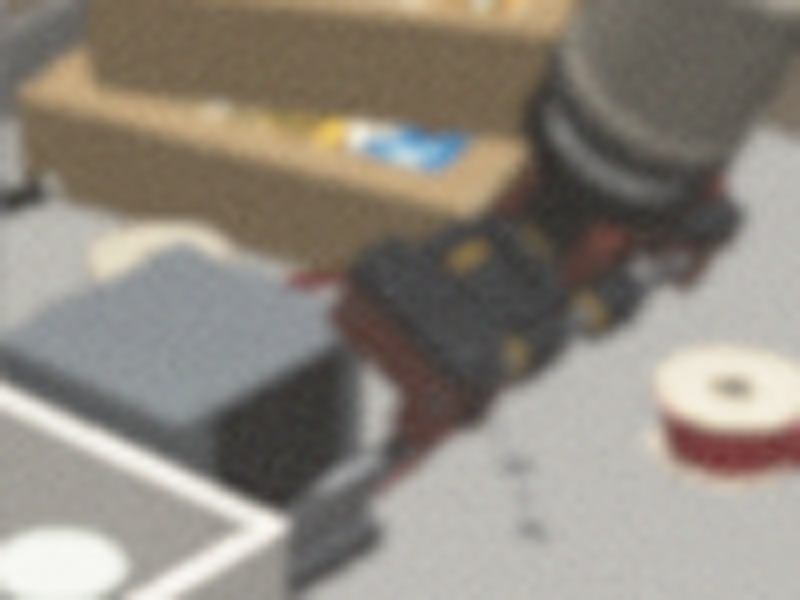

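The flap now leans forward, roughly parallel to the red bar just behind it (crop 380-430, 450-490). Release, back off along the tool and measure.

```bash
python3 -m inch '[0,0,0,0,0,0, 0,0,0,0,0,0, 0,0,0,0,0,0, 0,0,0,0,0,0, 0,0,-0.01,0,0,0, 0,0,-0.03,0,0,0, 0,0,-0.05,0,0,0, 0,0,-0.075,0,0,0, 0,0,-0.09,0,0,0, 0,0,-0.1,0,0,0]' 0.05 | grep -E "opening|wrist"; python3 -m inch '[-0.005,0.01,-0.005,0,0.05,0, -0.01,0.03,-0.01,0,0.1,0, -0.015,0.06,-0.02,0,0.15,0, -0.02,0.1,-0.03,0,0.22,0, -0.02,0.14,-0.04,0,0.29,0, -0.02,0.18,-0.05,0,0.36,0, -0.02,0.22,-0.06,0,0.42,0, -0.02,0.25,-0.06,0,0.48,0, -0.02,0.27,-0.06,0,0.5,0, -0.02,0.28,-0.06,0,0.5,0]' - >/dev/null; python3 -c "
from h import *
st()
a=cap('top');b=cap('side');
A=cv2.resize(a['image'][195:265,370:440,::-1],(560,560),interpolation=cv2.INTER_CUBIC);B=cv2.resize(b['image'][170:240,310:340+40-30+30,::-1],(480,560),interpolation=cv2.INTER_CUBIC)
B=cv2.resize(b['image'][180:230,325:375,::-1],(560,560),interpolation=cv2.INTER_CUBIC)
cv2.imwrite('pics/f5.png',cv2.resize(np.hstack([A,B]),(800,400)))"
```

```text
wrist_force: [0.0, 0.9, -0.5]
opening: 0.0499
t 28.45 grasp warmer [-0.2523  0.0377] 0.2661 yaw 0.0041 z [-0.011  0.009 -1.   ] F [-0.8 -0.1 -0.1] op 0.0502 gf 0.0
```

View pics/f5.png

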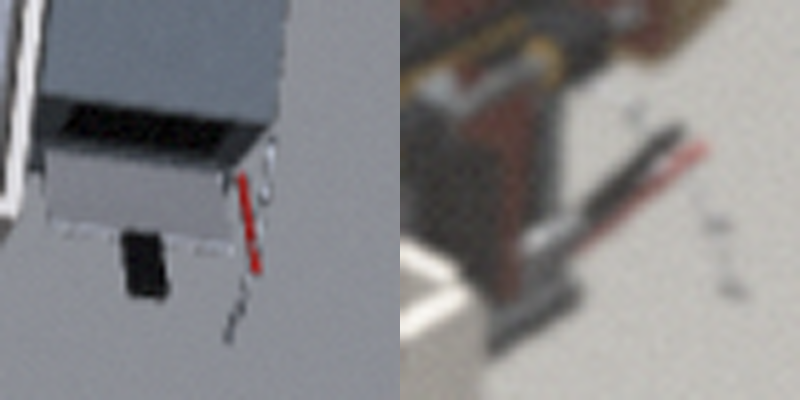

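```bash
python3 - <<'E'
from h import *
a=cap('top');b=cap('side')
def tri(p,q):
    o,d=ray(a,*p);o2,d2=ray(b,*q); s=np.linalg.lstsq(np.c_[d,-d2],o2-o,rcond=None)[0];A=o+d*s[0];B=o2+d2*s[1];M=(A+B)/2;return np.r_[tw(M),M[2]].round(4),np.linalg.norm(A-B).round(4)
H=np.array([-.0374,.028])
for n,t in dict(tip=tri((395.9,247),(359.4,196)),bar=tri((415.2,242.6),(362.9,198.5))).items():
    d=t[0][[0,2]]-H;print(n,t,np.degrees(np.arctan2(-d[0],d[1])),np.hypot(*d))
P=cloud(a);W=tw(P);m=(W[...,1]<-.206)&(W[...,1]>-.294)&(W[...,0]<-.05)&(W[...,0]>-.15)&(P[...,2]>.045)&(P[...,2]<.15)
q=np.c_[W[m][:,0],P[m][:,2]];k=q[:,1]<.10;vx,vz,x0,z0=cv2.fitLine(q[k].astype(np.float32),cv2.DIST_HUBER,0,.01,.01).ravel();print('plate tilt',np.degrees(np.arctan(-vx/vz)),x0,z0,k.sum())
E
```

```text
tip (array([-0.1315, -0.2504,  0.1488]), np.float64(0.0007)) 37.91764617449673 0.1531256020396328
bar (array([-0.1016, -0.3101,  0.1021]), np.float64(0.0019)) 40.905550819985166 0.09804310276607936
plate tilt 38.29225 -0.069162354 0.076284215 279
```

Flap is at about 38° by three measures (37.6, 37.9, 38.3), inside the 35-45° band and standing free. Next is the pole.

```bash
cat >> h.py <<'E'
def goto(xy_w,z,yaw): # grasp point in warmer frame, yaw rel warmer
    a=w[2]+yaw; R=np.array([[-np.cos(a),-np.sin(a),0],[-np.sin(a),np.cos(a),0],[0,0,-1]]); 
    p=np.r_[Rw@np.array(xy_w)+w[:2],z+.163]; print('rel',*rel(p,R))
E
python3 - <<'E'
from h import *
c=cap('top');P=cloud(c);hsv=cv2.cvtColor(c['image'],cv2.COLOR_RGB2HSV)
m=(P[...,2]>.02)&(P[...,2]<.06)&(hsv[...,0]>6)&(hsv[...,0]<20)&(hsv[...,1]>120);m[:,:180]=0;m[:,220:]=0;m[:205]=0;m[325:]=0
q=P[m];l=cv2.fitLine(q[:,:2].astype(np.float32),cv2.DIST_HUBER,0,.01,.01).ravel();b=cv2.minAreaRect(q[:,:2].astype(np.float32));yaw=np.arctan2(l[1],l[0])if l[0]>0 else np.arctan2(-l[1],-l[0])
print(b,yaw,yaw-w[2],np.median(q[:,2]))
g=tw(np.array(b[0]));print(g);st();goto(g,.15,yaw-w[2])
E
```

```text
((0.49913862347602844, 0.32015281915664673), (0.02499960921704769, 0.10535772144794464), 88.60357666015625) -0.006947458 0.10647334 0.03445283075077895
[-0.22946298  0.30666236]
t 28.7 grasp warmer [-0.252   0.0322] 0.2658 yaw -0.0033 z [-0.01   0.007 -1.   ] F [ 0.2 -0.5  0.5] op 0.0501 gf 0.0
rel [-0.0212  0.2748  0.1172] [ 0.00656744 -0.01038744 -0.10976119]
```

```bash
python3 -m inch '[-0.002,0.01,0,0.006,-0.01,-0.01, -0.005,0.03,0,0.006,-0.01,-0.02, -0.008,0.06,0,0.006,-0.01,-0.04, -0.01,0.1,0.01,0.006,-0.01,-0.05, -0.013,0.14,0.03,0.006,-0.01,-0.06, -0.016,0.18,0.05,0.006,-0.01,-0.07, -0.019,0.22,0.08,0.006,-0.01,-0.08, -0.021,0.25,0.1,0.006,-0.01,-0.09, -0.021,0.27,0.115,0.006,-0.01,-0.1, -0.021,0.275,0.117,0.006,-0.01,-0.1]' 0.05 >/dev/null;python3 -c "
from h import *
st(); goto([-.2295,.3067],.027,.097)"
```

```text
t 29.53 grasp warmer [-0.2328  0.3129] 0.1467 yaw 0.1043 z [-0.004  0.001 -1.   ] F [-0.3  0.8 -0.1] op 0.0498 gf 0.0
rel [-0.0024 -0.0064  0.1197] [ 0.0008811  -0.00413087  0.00727962]
```

```bash
python3 -m inch '[-0.002,-0.005,0.01,0,-0.004,0.005, -0.002,-0.005,0.03,0,-0.004,0.005, -0.002,-0.005,0.055,0,-0.004,0.005, -0.002,-0.005,0.08,0,-0.004,0.005, -0.002,-0.005,0.1,0,-0.004,0.005, -0.002,-0.005,0.112,0,-0.004,0.005, -0.002,-0.005,0.12,0,-0.004,0.005, -0.002,-0.005,0.12,0,-0.004,0.005, -0.002,-0.005,0.12,0,-0.004,0.005, -0.002,-0.005,0.12,0,-0.004,0.005]' 0.05 |grep wrist;python3 -c "
from h import *
st()"; python3 -m inch '[0,0,0,0,0,0, 0,0,0,0,0,0, 0,0,0,0,0,0, 0,0,0,0,0,0, 0,0,0,0,0,0, 0,0,0,0,0,0, 0,0,-0.01,0,0,0, 0,0,-0.03,0,0,0, 0,0,-0.06,0,0,0, 0,0,-0.09,0,0,0]' 0.01 | grep -E "force|open"
```

```text
wrist_force: [0.3, -0.1, 0.4]
t 30.37 grasp warmer [-0.2261  0.3044] 0.0319 yaw 0.0932 z [ 0.006  0.002 -1.   ] F [ 0.3 -0.1  0.4] op 0.0501 gf 0.0
wrist_force: [1.0, 0.1, -1.8]
opening: 0.0237
grip_force: 30.0
```

```bash
python3 -m inch '[0,0,-0.02,0,0,0, 0,0,-0.05,0,0,0, -0.005,-0.01,-0.08,0,0,0.02, -0.015,-0.025,-0.11,0,0,0.04, -0.03,-0.045,-0.14,0,0,0.06, -0.045,-0.07,-0.165,0,0,0.08, -0.06,-0.1,-0.18,0,0,0.095, -0.075,-0.125,-0.187,0,0,0.095, -0.088,-0.145,-0.187,0,0,0.095, -0.093,-0.1545,-0.187,0,0,0.095]' - |grep wrist; python3 -m inch '[0,0,0,0,0,0, 0,0,0,0,0,0, 0,0,0,0,0,0, 0,0,0,0,0,0, 0,0,0,0,0,0, 0,0,0,0,0,0, 0,0,0,0,0,0, 0,0,0,0,0,0, 0,0,0,0,0,0, 0,0,0,0,0,0]' - >/dev/null; python3 -c "
from h import *
st();c=lids()
a=c;b=cap('side')
A=cv2.resize(a['image'][130:230,250:350,::-1],(400,400),interpolation=cv2.INTER_CUBIC);B=cv2.resize(b['image'][120:240,200:320,::-1],(400,400),interpolation=cv2.INTER_CUBIC)
cv2.imwrite('pics/p6.png',np.hstack([A,B]))"
```

```text
wrist_force: [-0.3, -0.2, -1.7]
t 32.87 grasp warmer [-0.121   0.1586] 0.3078 yaw -0.0013 z [ 0.004  0.001 -1.   ] F [-0.5 -0.3 -0.9] op 0.0236 gf 30.0
lid [324.4 205.3] 245 [-0.0209 -0.0403] z 0.0709
lid [351.7 209.1] 250 [-0.0217 -0.121 ] z 0.071
lid [294.9 210.1] 236 [-0.0468  0.0429] z 0.0702
```

View pics/p6.png

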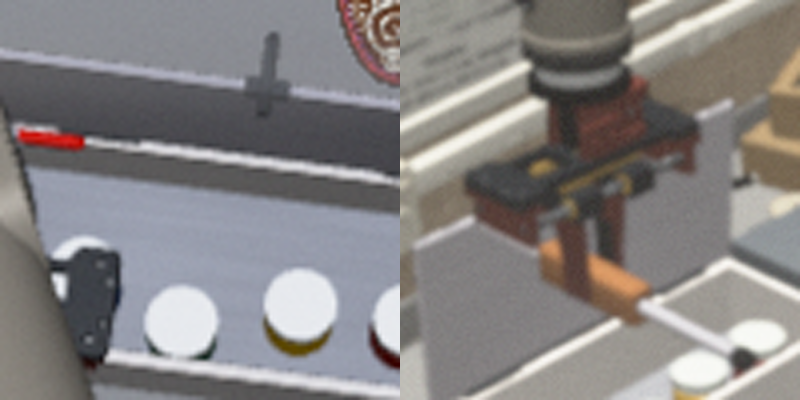

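Top crop: the red hook is at crop (20-84, 137) and the eye, edge-on, at crop (272,33)-(264,115). The green pot was knocked to x = -0.047, still upright in the box. Side crop: the pole is held level.

```bash
cat >> h.py <<'E'
def hook(c):
    P=cloud(c);W=tw(P);h=cv2.cvtColor(c['image'],cv2.COLOR_RGB2HSV)
    m=((h[...,0]<5)|(h[...,0]>172))&(h[...,1]>150)&(W[...,0]>-.25)&(W[...,0]<.2)&(abs(W[...,1])<.185)&(P[...,2]>.085)
    q=np.c_[W[m],P[m][:,2]]; e=q[q[:,1]<q[:,1].min()+.02]
    print('hook n',len(q),'med x,z',np.median(q[:,0]).round(4),(np.median(q[:,2])-.004).round(4),'tip y',q[:,1].min().round(4),'max y',q[:,1].max().round(4))
E
python3 - <<'E'
from h import *
a=cap('top');b=cap('side');hook(a);st()
def tri(p,q):
    o,d=ray(a,*p);o2,d2=ray(b,*q); s=np.linalg.lstsq(np.c_[d,-d2],o2-o,rcond=None)[0];A=o+d*s[0];B=o2+d2*s[1];M=(A+B)/2;return np.r_[tw(M),M[2]].round(4),np.linalg.norm(A-B).round(4)
print('eye',tri((317,148.5),(255,161.7)))
E
```

```text
hook n 52 med x,z 0.0063 0.2958 tip y 0.0782 max y 0.1532
t 33.07 grasp warmer [-0.121   0.1586] 0.3078 yaw -0.0013 z [ 0.004  0.001 -1.   ] F [-0.1  0.1 -1.2] op 0.0238 gf 30.0
eye (array([ 0.0703, -0.0005,  0.2938]), np.float64(0.0001))
```

```bash
python3 -m inch '[-0.01,0,0,0,0,0, -0.025,0,0,0,0,0, -0.045,0,0,0,0,0, -0.058,-0.005,0,0,0,0, -0.064,-0.015,0,0,0,0, -0.064,-0.03,0,0,0,0, -0.064,-0.05,0,0,0,0, -0.064,-0.065,0,0,0,0, -0.064,-0.078,0,0,0,0, -0.064,-0.082,0,0,0,0]' - |grep wrist; python3 -m inch '[0,0,0,0,0,0, 0,0,0,0,0,0, 0,0,0,0,0,0, 0,0,0,0,0,0, 0,0,0,0,0,0, 0,0,0,0,0,0, 0,0,0,0,0,0, 0,0,0,0,0,0, 0,0,0,0,0,0, 0,0,0,0,0,0]' - >/dev/null; python3 -c "
from h import *
st();a=cap('top');b=cap('side');hook(a)
A=cv2.resize(a['image'][125:195,270:340,::-1],(400,400),interpolation=cv2.INTER_CUBIC);B=cv2.resize(b['image'][120:220,210:310,::-1],(400,400),interpolation=cv2.INTER_CUBIC)
cv2.imwrite('pics/p7.png',np.hstack([A,B]))"
```

```text
wrist_force: [0.0, -0.3, -1.8]
t 34.73 grasp warmer [-0.0571  0.0765] 0.3079 yaw -0.0012 z [ 0.004  0.001 -1.   ] F [ 0.1  0.6 -1. ] op 0.024 gf 30.0
hook n 6 med x,z 0.0702 0.2979 tip y -0.0018 max y 0.0391
```

View pics/p7.png

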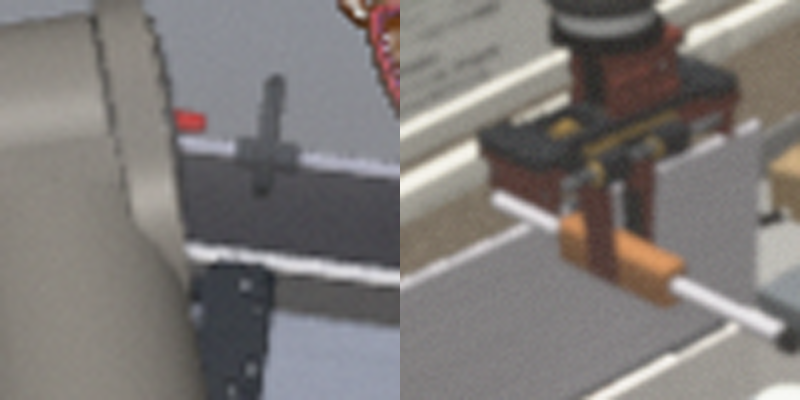

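The hook tip at crop (205,122) heads, along the hood's slope, to about (268,132), against the eye centre at (268,135). It is aligned, so insert.

```bash
python3 -m inch '[0,-0.006,0,0,0,0, 0,-0.013,0,0,0,0, 0,-0.02,0,0,0,0, 0,-0.027,0,0,0,0, 0,-0.034,0,0,0,0, 0,-0.041,0,0,0,0, 0,-0.047,0,0,0,0, 0,-0.052,0,0,0,0, 0,-0.054,0,0,0,0, 0,-0.054,0,0,0,0]' - |grep wrist; python3 -c "
from h import *
st();a=cap('top');b=cap('side')
A=cv2.resize(a['image'][125:195,270:340,::-1],(400,400),interpolation=cv2.INTER_CUBIC);B=cv2.resize(b['image'][120:220,210:310,::-1],(400,400),interpolation=cv2.INTER_CUBIC)
cv2.imwrite('pics/p8.png',np.hstack([A,B]))"
```

```text
wrist_force: [-0.3, -0.7, -1.3]
t 35.67 grasp warmer [-0.0571  0.0218] 0.3078 yaw -0.0021 z [ 0.004  0.001 -1.   ] F [-0.3 -0.7 -1.3] op 0.0237 gf 30.0
```

View pics/p8.png

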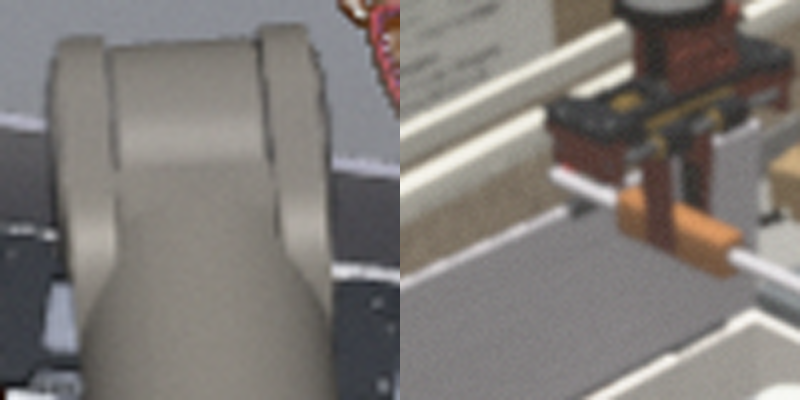

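```bash
python3 -m inch '[0.0101,0,0.0009,0,0,0, 0.0201,0,0.0022,0,0,0, 0.03,0,0.0041,0,0,0, 0.0398,0,0.0065,0,0,0, 0.0495,0,0.0093,0,0,0, 0.059,0,0.0126,0,0,0, 0.0684,0,0.0164,0,0,0, 0.0775,0,0.0207,0,0,0, 0.0865,0,0.0254,0,0,0, 0.0952,0,0.0306,0,0,0]' - |grep wrist; python3 -c "
from h import *
st();a=cap('top');b=cap('side');hook(a)
A=cv2.resize(a['image'][125:225,250:350,::-1],(400,400),interpolation=cv2.INTER_CUBIC);B=cv2.resize(b['image'][130:230,210:310,::-1],(400,400),interpolation=cv2.INTER_CUBIC)
cv2.imwrite('pics/p9.png',np.hstack([A,B]))"
```

```text
wrist_force: [1.6, -0.7, -1.0]
t 36.6 grasp warmer [-0.1521  0.0234] 0.2771 yaw -0.0003 z [ 0.006  0.001 -1.   ] F [ 1.6 -0.7 -1. ] op 0.0242 gf 30.0
hook n 4 med x,z -0.0231 0.264 tip y -0.0213 max y -0.0184
```

View pics/p9.png

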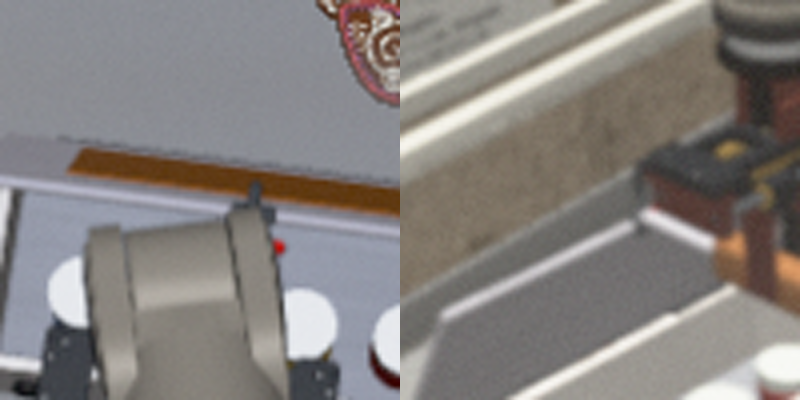

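The hood is following, leaning forward with its amber window now visible, and the hook tip shows beyond the eye at crop (279,247). Carry on along the arc.

```bash
python3 -m inch '[0.0084,0,0.0056,0,0,0, 0.0165,0,0.0116,0,0,0, 0.0243,0,0.018,0,0,0, 0.0318,0,0.0247,0,0,0, 0.039,0,0.0319,0,0,0, 0.0458,0,0.0394,0,0,0, 0.0521,0,0.0472,0,0,0, 0.0581,0,0.0553,0,0,0, 0.0637,0,0.0637,0,0,0, 0.0688,0,0.0724,0,0,0]' - |grep wrist; python3 -m inch '[0.0047,0,0.0089,0,0,0, 0.009,0,0.0181,0,0,0, 0.0128,0,0.0275,0,0,0, 0.0161,0,0.037,0,0,0, 0.0189,0,0.0467,0,0,0, 0.0213,0,0.0565,0,0,0, 0.0213,0,0.0565,0,0,0, 0.0213,0,0.0565,0,0,0, 0.0213,0,0.0565,0,0,0, 0.0213,0,0.0565,0,0,0]' - |grep wrist
cat >> h.py <<'E'
def hood(c):
    P=cloud(c);W=tw(P); m=(W[...,0]>-.09)&(W[...,0]<.075)&(abs(W[...,1])>.02)&(abs(W[...,1])<.175)&(P[...,2]>.09)&(P[...,2]<.3)
    q=np.c_[W[m][:,0],P[m][:,2]]; vx,vz,x0,z0=cv2.fitLine(q.astype(np.float32),cv2.DIST_HUBER,0,.005,.005).ravel(); print('hood angle',np.arctan(-vz/vx).round(4),'z at hinge x',(z0+vz/vx*(.085-x0)).round(4),len(q))
E
python3 -c "
from h import *
st();a=cap('top');hook(a);hood(a)"
```

```text
wrist_force: [-0.2, 0.1, -0.7]
wrist_force: [0.7, 0.1, -1.7]
t 38.37 grasp warmer [-0.2416  0.0231] 0.148 yaw -0.0013 z [ 0.004  0.001 -1.   ] F [ 0.7  0.1 -1.7] op 0.0236 gf 30.0
hook n 38 med x,z -0.1139 0.1376 tip y -0.0228 max y 0.0167
hood angle 0.2772 z at hinge x 0.097 5578
```

```bash
python3 -m inch '[0.001,0,0.005,0,0,0, 0.002,0,0.012,0,0,0, 0.003,0,0.02,0,0,0, 0.0035,0,0.028,0,0,0, 0.004,0,0.036,0,0,0, 0.0045,0,0.044,0,0,0, 0.0045,0,0.05,0,0,0, 0.0045,0,0.055,0,0,0, 0.0045,0,0.058,0,0,0, 0.0045,0,0.058,0,0,0]' - |grep wrist
python3 -c "
from h import *
st();a=cap('top');hook(a);hood(a)"
```

```text
wrist_force: [0.2, -0.3, -0.4]
t 39.25 grasp warmer [-0.2467  0.023 ] 0.089 yaw -0.0011 z [ 0.002  0.001 -1.   ] F [ 0.2 -0.3 -0.4] op 0.0237 gf 30.0
hook n 14 med x,z -0.12 0.0836 tip y -0.0217 max y 0.016
hood angle 0.0003 z at hinge x 0.1001 5856
```

```bash
python3 -m inch '[0,0,0.001,0,0,0, 0,0,0.002,0,0,0, 0,0,0.003,0,0,0, 0,0,0.004,0,0,0, 0,0,0.005,0,0,0, 0,0,0.006,0,0,0, 0,0,0.007,0,0,0, 0,0,0.008,0,0,0, 0,0,0.008,0,0,0, 0,0,0.008,0,0,0]' - |grep wrist
python3 -c "
from h import *
st();a=cap('top');hook(a);hood(a)"
```

```text
wrist_force: [-1.8, -0.6, 0.7]
t 40.13 grasp warmer [-0.2463  0.0231] 0.0815 yaw -0.0012 z [ 0.003  0.001 -1.   ] F [-1.8 -0.6  0.7] op 0.024 gf 30.0
hook n 11 med x,z -0.1176 0.0844 tip y -0.0217 max y 0.016
hood angle 0.0019 z at hinge x 0.0999 5857
```

```bash
python3 -m inch '[0,0,0.001,0,0,0, 0,0,0.002,0,0,0, 0,0,0.003,0,0,0, 0,0,0.004,0,0,0, 0,0,0.005,0,0,0, 0,0,0.006,0,0,0, 0,0,0.007,0,0,0, 0,0,0.008,0,0,0, 0,0,0.008,0,0,0, 0,0,0.008,0,0,0]' - |grep wrist
python3 -c "
from h import *
st();a=cap('top');hook(a);hood(a);b=cap('side')
A=cv2.resize(a['image'][150:250,250:350,::-1],(400,400),interpolation=cv2.INTER_CUBIC);B=cv2.resize(b['image'][180:300,230:350,::-1],(400,400),interpolation=cv2.INTER_CUBIC)
cv2.imwrite('pics/p10.png',np.hstack([A,B]))"
```

```text
wrist_force: [-0.4, 1.1, 0.8]
t 41.02 grasp warmer [-0.2461  0.0231] 0.0736 yaw -0.0013 z [ 0.004  0.001 -1.   ] F [-0.4  1.1  0.8] op 0.0237 gf 30.0
hook n 14 med x,z -0.1183 0.0831 tip y -0.0217 max y 0.0159
hood angle -0.0029 z at hinge x 0.1003 5848
```

View pics/p10.png

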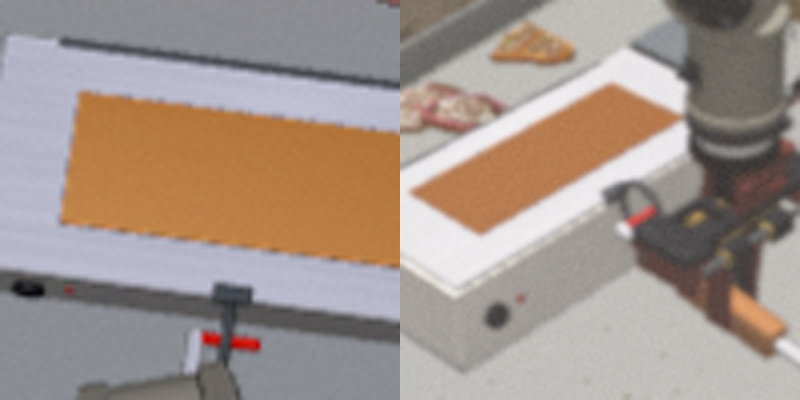

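The hood lies flat on the box. The hook stopped dropping (0.083) while the hand went 16 mm lower against a steady 2 N, and the fitted hood angle is about 0, so it is seated. Centre the hook in the ring, slide it out to +y and back off.

```bash
python3 -m inch '[0,0,-0.004,0,0,0, 0,0,-0.008,0,0,0, 0,0,-0.012,0,0,0, 0,0.008,-0.012,0,0,0, 0,0.02,-0.012,0,0,0, 0,0.032,-0.012,0,0,0, 0,0.045,-0.012,0,0,0, 0,0.058,-0.012,0,0,0, 0,0.07,-0.012,0,0,0, 0,0.075,-0.012,0,0,0]' - |grep wrist
python3 -c "
from h import *
st();a=cap('top');hook(a);hood(a)"
```

```text
wrist_force: [-0.6, 0.8, -1.1]
t 41.95 grasp warmer [-0.2461  0.1006] 0.0859 yaw 0.001 z [ 0.004  0.002 -1.   ] F [-0.6  0.8 -1.1] op 0.0233 gf 30.0
hook n 34 med x,z -0.1185 0.092 tip y 0.0559 max y 0.0942
hood angle 0.0015 z at hinge x 0.1 5861
```

```bash
python3 -m inch '[0,0.002,-0.01,0,0,0, 0,0.005,-0.03,0,0,0, 0,0.015,-0.055,0,0.02,0, -0.005,0.035,-0.075,0,0.04,-0.02, -0.012,0.065,-0.08,0,0.06,-0.04, -0.02,0.1,-0.08,0,0.08,-0.06, -0.028,0.14,-0.08,0,0.1,-0.08, -0.035,0.175,-0.08,0,0.12,-0.1, -0.04,0.205,-0.08,0,0.12,-0.1, -0.0406,0.2215,-0.08,0,0.12,-0.1]' - |grep wrist
python3 -m inch '[0,0,0,0,0,0, 0,0,0,0,0,0, 0,0,0,0,0,0, 0,0,0,0,0,0, 0,0,0,0,0,0, 0,0,0,0,0,0, 0,0,0,0,0,0, 0,0,0,0,0,0, 0,0,0,0,0,0, 0,0,0,0,0,0]' - >/dev/null
python3 - <<'E'
from h import *
st();a=cap('top');P=cloud(a);W=tw(P);h=cv2.cvtColor(a['image'],cv2.COLOR_RGB2HSV)
m=((h[...,0]<5)|(h[...,0]>172))&(h[...,1]>150)&(W[...,1]>.15)&(W[...,1]<.45)&(P[...,2]>.05)&(W[...,0]>-.2)&(W[...,0]<0);print('hook',np.median(P[m],0),m.sum())
b=cap('side');save(b,'s11.png',(100,220,380,430),2.8)
E
```

```text
wrist_force: [0.2, 0.8, -1.4]
t 43.67 grasp warmer [-0.225   0.3184] 0.1673 yaw 0.0985 z [-0.116  0.009 -0.993] F [ 0.   0.3 -1.2] op 0.0241 gf 30.0
hook [0.63201682 0.30393712 0.16330528] 44
```

View pics/s11.png

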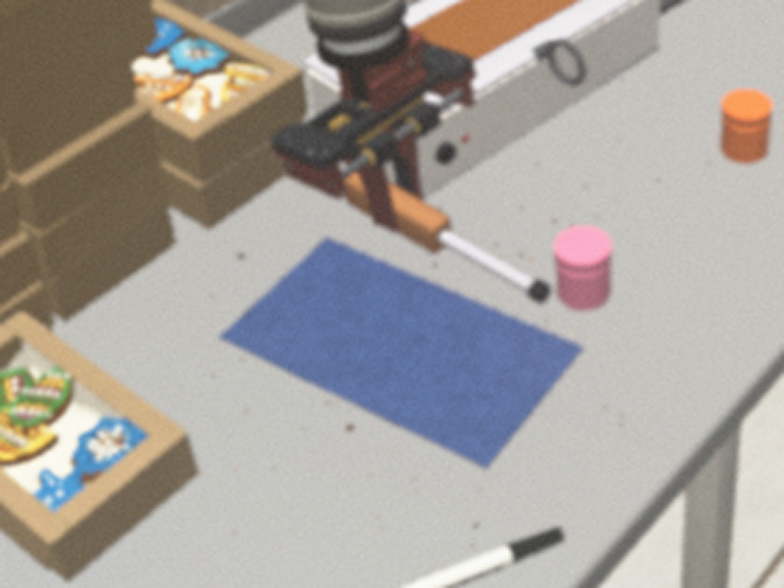

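The pole is level above the mat (crop (390,210)), and the box with its shut hood and free ring sits behind it. Lower it, with world-down resolved into the tilted tool axes.

```bash
python3 -m inch '[-0.001,0,0.01,0,0,0, -0.0035,0,0.03,0,0,0, -0.006,0,0.055,0,0,0, -0.009,0,0.08,0,0,0, -0.0115,0,0.1,0,0,0, -0.013,0,0.115,0,0,0, -0.0145,0,0.124,0,0,0, -0.015,0,0.129,0,0,0, -0.015,0,0.132,0,0,0, -0.015,0,0.132,0,0,0]' - |grep wrist
python3 -m inch '[0,0,0.001,0,0,0, 0,0,0.002,0,0,0, 0,0,0.003,0,0,0, 0,0,0.003,0,0,0, 0,0,0.003,0,0,0, 0,0,0.003,0,0,0, 0,0,0.003,0,0,0, 0,0,0.003,0,0,0, 0,0,0.003,0,0,0, 0,0,0.003,0,0,0]' - |grep wrist
python3 -c "
from h import *
st()"
```

```text
wrist_force: [0.3, 0.4, -1.5]
wrist_force: [1.4, -0.1, 5.9]
t 45.43 grasp warmer [-0.2253  0.3198] 0.0321 yaw 0.0984 z [-0.115  0.01  -0.993] F [ 1.4 -0.1  5.9] op 0.0237 gf 30.0
```

Contact on the mat (about 7 N). Release, back off upwards and verify everything.

```bash
python3 -m inch '[0,0,0,0,0,0, 0,0,0,0,0,0, 0,0,0,0,0,0, 0,0,0,0,0,0, 0,0,0,0,0,0, 0.001,0,-0.01,0,0,0, 0.003,0,-0.03,0,0,0, 0.006,0,-0.06,0,0,0, 0.009,0,-0.09,0,0,0, 0.011,0,-0.11,0,0,0]' 0.05 |grep -E "wrist|opening"
python3 -m inch '[0.01,0,-0.01,0,-0.02,0, 0.03,0,-0.03,0,-0.04,0, 0.05,0.01,-0.06,0,-0.06,0, 0.06,0.03,-0.08,0,-0.1,0, 0.07,0.06,-0.1,0,-0.12,0, 0.08,0.09,-0.12,0,-0.12,0, 0.08,0.12,-0.12,0,-0.12,0, 0.08,0.15,-0.12,0,-0.12,0, 0.08,0.17,-0.12,0,-0.12,0, 0.08,0.18,-0.12,0,-0.12,0]' - |grep wrist
python3 - <<'E'
from h import *
st();c=cap('top');hood(c);P=cloud(c);W=tw(P);hsv=cv2.cvtColor(c['image'],cv2.COLOR_RGB2HSV)
m=(P[...,2]>.02)&(P[...,2]<.06)&(hsv[...,0]>6)&(hsv[...,0]<20)&(hsv[...,1]>120);m[:,:170]=0;m[:,225:]=0;m[:205]=0;m[325:]=0
q=P[m];print('grip',cv2.minAreaRect(q[:,:2].astype(np.float32)),np.median(q[:,2]),np.percentile(q[:,2],95),m.sum())
h=((hsv[...,0]<5)|(hsv[...,0]>172))&(hsv[...,1]>150);h[:,:180]=0;h[:,230:]=0;h[:200]=0;h[245:]=0;print('hook',np.median(P[h],0))
m=(W[...,1]<-.206)&(W[...,1]>-.294)&(W[...,0]<-.05)&(W[...,0]>-.15)&(P[...,2]>.045)&(P[...,2]<.10)
q=np.c_[W[m][:,0],P[m][:,2]];vx,vz,x0,z0=cv2.fitLine(q.astype(np.float32),cv2.DIST_HUBER,0,.01,.01).ravel();print('flap',np.degrees(np.arctan(-vx/vz)))
save(c,'end.png')
E
```

```text
wrist_force: [-0.0, -0.3, -0.2]
opening: 0.05
wrist_force: [-0.6, -0.4, 0.1]
t 47.1 grasp warmer [-0.2893  0.4954] 0.2712 yaw 0.1019 z [ 0.003  0.009 -1.   ] F [-0.6 -0.4  0.1] op 0.0502 gf 0.0
hood angle -0.0011 z at hinge x 0.1003 5862
grip ((0.5020765662193298, 0.3317452073097229), (0.026065895333886147, 0.1058679074048996), 88.62333679199219) 0.03467019769179123 0.04221417571396441 287
hook [0.63220793 0.30712417 0.02132174]
flap 38.547565
```

View pics/end.png

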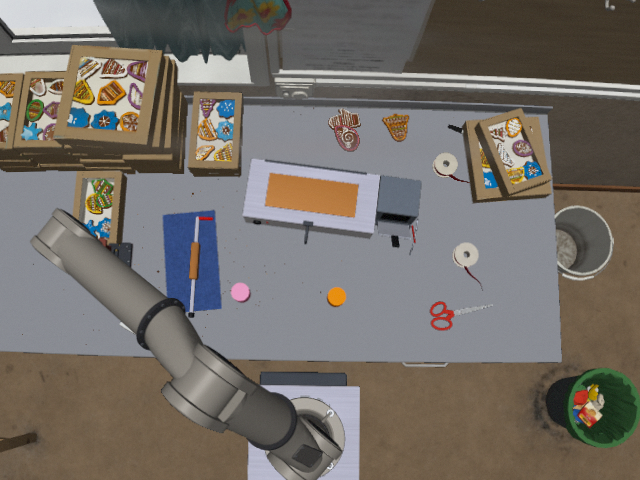

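The hood is shut at (312,195) and the pole lies flat on the mat at (195,262), grip top at 35 mm as at the start. The flap stands at about 38.5° and no bystander has moved. The arm touches nothing.

```bash
python3 -c "
from rig import job
print(job.hand_in())"
```

```text
the job is handed in; nothing more can be done
None
```

Job handed in at about 47 s: all four pots stand in the box, the hood was shut with the pole only, the flap holds at about 38.5°, the pole lies flat on the mat, and the scissors, spool and marker were left alone; the hand-in returned no verdict.

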